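# Load the parrot's twist-lock treat tub

### The arm

A 7-joint arm with a two-finger parallel gripper is mounted at the origin on the work surface. World frame = base frame: x ahead of the robot, y to its left, z up, the work surface at z = 0. Lengths are in m, angles in rad, forces in N, time in s.
With the tool pointing down it reaches from about 0.4 to 0.9 m from the base axis. Payload 5.5 kg.
Tool frame: the origin (TCP) lies midway between the tips of the shut fingers; the grasp point (between the pads) lies r.grasp_offset behind it (r.grasp_offset is the distance from the TCP to the grasp point, in m); z points along the fingers, y is the line along which they close (so a half turn about z gives the same grasp; the last joint's range is limited). The gripper opens to 85 mm and grips with 20 to 120 N. Pads are 22 mm wide; open, the fingers measure 114 mm over their backs; the gripper's body (76 mm by 85 mm) begins 54 mm behind the grasp point. The pads swing forward as they close: fully open they stand 13 mm farther back than shut.
Start: joints at [-0.979, 0.501, -0.427, 1.55, 0.221, 1.138, -0.21], TCP at [0.21, 0.615, 0.231] pointing down, gripper open.
Joint ranges: [-2.88, 2.88], [-0.31, 2.03], [-1.54, 1.56], [0.2, 2.42], [-1.41, 4.55], [0.19, 2.02], [-2.57, 2.57]. Speed limits (rad/s): [2.57, 2.57, 3.14, 3.14, 3.14, 3.14, 3.14].

### API

Orientations are given as a 3x3 rotation matrix whose columns are the frame's x, y, z axes.
In Python, from cell import readout, grab_frame, calibration, ticket, outline_of, r gives the robot as it stands.
- The arm moves only by the tool drive_tool, never from a script. Its argument "steps" is a list of rows, each an object with "linear": the shift along the tool's x, y, z in m, a list of three; "rotation": the turn, a rotation vector about the tool's x, y, z in degrees, a list of three; "gripper": the opening, from 0 (shut) to 1 (fully open). A call has 1 to 8 rows; each row is the pose to reach, as a shift and turn from the pose commanded when the call began, along the tool's axes at that moment; what a row does not reach only later rows make up. A row lasts 1/8 s, in which the tool goes at most 62.5 mm and 10.7 degrees, less where a joint would pass 70% of its speed; a pose out of reach is approached as far as the arm can. A call with a gripper value outside its range is refused whole. The fingers move at their own pace and stop on an object; "newtons" is the grip in N (left out, the last holds). Time passes only in rows, so rows that repeat a pose let the fingers close. It gives the time, the measured TCP pose, the force, the opening and the grip force at its end, in the units of the state.
- readout.get_obs(): the state, without advancing time (a new reading comes with each control period).
- grab_frame(name): name is "side" or "top"; returns the picture (420x560x3 uint8, red, green, blue); there is no depth.
- calibration(name): a dict with "fx", "fy", "cx", "cy" (pixels), "R" (3x3) and "t" (3): a world point X has camera coordinates R X + t. Camera axes: x right, y down, z forward; pixel columns grow to the right and rows downward; lengths in m; the calibration is good to about 2 mm. A picture is of the moment at which its call begins. calibration takes no time and is no camera call.
- ticket.sign_off(): hands the job in; it is judged then, once.
Trained networks look in the newest picture that a camera, given by its name, has taken for a name from the list of things; names that differ only in an ending like _2 or _b are one class to them, and where a whole thing is asked for, a point or a joint stands for the part that bears it (a point fixed in the world has none). Each returns a list of dicts, best first, with "conf" (0 to 1); they miss things now and then, are a little off and sometimes report something else, mostly with a low value. They report only what shows in the picture. A call takes as long as a camera call. They do not tell look-alikes from the thing itself.
- outline_of(camera, name): "pixels" (420x560 bool, what is visible of it) and "xy" ([column, row] in pixels, amid what is visible of it).
The state is a dict: "time_s": time; "q": joint angles; "joint_vel": joint speeds; "tau": joint torques, N m; "tcp_pos": TCP position; "orientation": TCP orientation; "force": force on the tool from outside, world axes, zero at the start; "torque": the same for the moment, N m; "width": finger opening in m; "finger_force": force on a finger pad.
Only numpy, scipy, OpenCV 4.12 (cv2) and the standard library are available. Lean on these libraries where they do the work, as an engineer would, in place of code of your own. Each camera call takes 0.05 s, during which the arm holds its last target. There are 200 camera calls.

### The job

Twist the locked lid of the treat tub anticlockwise until its two lugs stand in the slots of the rim, lift it off and lay it flat on the round rubber mat. Set every chew ball that stands on the shelf in the tub, each settled in a hollow of its own, then put the lid back and turn it clockwise by about an eighth of a turn or more, so that it lies flat under the rim and is locked. Do not disturb the treat tower, saucer, hexagon block or chew stick.

Things in the scene. Friction and masses are not known exactly. Their poses are not given: they have to be found in the camera images.
- tub: Round grey treat tub, fixed to the shelf, 208 mm across, 72 mm high. Origin on its axis at the underside, z up. Its aluminium rim is 6 mm thick (66 to 72 mm up), its mouth 166 mm across, with two slots 34 mm wide, opposite each other on the tub's +x and -x sides. Hidden stops let the lid turn only from about 3 degrees anticlockwise of the slots to about 83 degrees clockwise of them, seen from above.
- tub_seat (a point): On the tub's axis at the height of the ledge on which the lid lies (55 mm up; ledge's inner edge 146 mm across): where the lid's origin lies when the lid is home. The lid's lugs then run below the rim with 3 mm of play upwards. Axes as tub.
- cup0 (a point): Where the centre of a ball lies when settled in the hollow in the tub's +x direction (30.4 mm above the shelf). Inside the tub is a white insert, its flat top 12 mm up (60 mm below the rim's top), with four hollows (round holes 24 mm across, 8 mm deep), each 42 mm from the tub's axis, in directions 0, 90, 180 and -90 degrees from the tub's +x.
- cup1 (a point): The same for the hollow at +90 degrees (the tub's +y).
- cup2 (a point): The same for the hollow at 180 degrees.
- cup3 (a point): The same for the hollow at -90 degrees.
- mat: Round black rubber mat, fixed, 200 mm across, 3 mm thick, where the lid is laid meanwhile. Origin at the centre of its underside.
- lid: White round lid, 0.22 kg, turns easily: disc 160 mm across, 9 mm thick, flat underneath, z up, origin at the centre of the underside. Two steel lugs, 20 mm wide, 8 mm thick, reach to 93 mm from the axis along its +x and -x. It passes the slots only with its x along the tub's x (either way round, within 3 degrees). It starts locked, 34 to 69 degrees clockwise from there.
- lid_grip (a point): Centre of the lid's black grip bar, on the lid's axis, 32 mm above the underside. The bar runs along the lid's x: 74 mm long, 14 mm thick, from 9 mm (top of the disc) to 47 mm above the underside.
- ball0_center (a point): Centre of a turned pine chew ball, 44 mm across, 40 g, standing on a small weighted foot (18 mm across), which rights it; the centre is 23 mm above what it stands on. Three or four such balls are present. Any hollow will do; settled in one, its centre is at the cup point and its top 2.6 mm below the lid.
- ball1_center (a point): Centre of a turned pine chew ball, 44 mm across, 40 g, standing on a small weighted foot (18 mm across), which rights it; the centre is 23 mm above what it stands on. Three or four such balls are present. Any hollow will do; settled in one, its centre is at the cup point and its top 2.6 mm below the lid.
- ball2_center (a point): Centre of a turned pine chew ball, 44 mm across, 40 g, standing on a small weighted foot (18 mm across), which rights it; the centre is 23 mm above what it stands on. Three or four such balls are present. Any hollow will do; settled in one, its centre is at the cup point and its top 2.6 mm below the lid.
- ball3_center (a point): Centre of a turned pine chew ball, 44 mm across, 40 g, standing on a small weighted foot (18 mm across), which rights it; the centre is 23 mm above what it stands on. Three or four such balls are present. Any hollow will do; settled in one, its centre is at the cup point and its top 2.6 mm below the lid.
- tower: Bystander: acrylic treat tower on a 110 mm square wooden base, 192 mm high, loose. Origin under its centre.
- saucer: Bystander: blue ceramic saucer, 110 mm across, 20 mm high, loose. Origin under its centre.
- hexblock: Bystander: pine hexagon block, 50 mm across flats, 30 mm high, loose. Origin under its centre.
- chewstick: Bystander: yellow silicone chew stick, 120 mm long, 23 mm high, loose. Origin under its centre.
There are look-alikes about, which are no part of the job. What is meant by the lid is not orange, and is the smaller of those in its own colour. Leave any purple look-alike of the part that bears ball0_center alone.

How it is judged:
On the way, in this order (a step that is already met when the one before it is completed fails the run):
1. the lid, still lying in the tub, is turned until its lugs stand in the slots (angle between the x axis of lid and the x axis of tub, either way round below 0.15 rad and distance between lid and tub_seat below 0.02 m), for 0.1 s.
2. the lid lies flat on the rubber mat (horizontal distance between lid and mat below 0.05 m and height (world z) of lid below 0.008 m and angle between lid's own z axis and vertical below 0.06 rad), for 0.2 s.
3. with the lid off, every ball is settled in a hollow of the tub ((distance between ball0_center and cup0 below 0.008 m or distance between ball0_center and cup1 below 0.008 m or distance between ball0_center and cup2 below 0.008 m or distance between ball0_center and cup3 below 0.008 m) and (distance between ball1_center and cup0 below 0.008 m or distance between ball1_center and cup1 below 0.008 m or distance between ball1_center and cup2 below 0.008 m or distance between ball1_center and cup3 below 0.008 m) and (distance between ball2_center and cup0 below 0.008 m or distance between ball2_center and cup1 below 0.008 m or distance between ball2_center and cup2 below 0.008 m or distance between ball2_center and cup3 below 0.008 m) and (distance between ball3_center and cup0 below 0.008 m or distance between ball3_center and cup1 below 0.008 m or distance between ball3_center and cup2 below 0.008 m or distance between ball3_center and cup3 below 0.008 m) and horizontal distance between lid and tub above 0.18 m), for 0.3 s.
At the end, for the whole second after the job is handed in: Every ball present is settled in a hollow (centre within 8 mm of its cup point), and the lid lies home in the tub (within 7 mm of its seat, tilted less than 3 degrees), turned at least 29 degrees from the slots, at rest ((distance between ball0_center and cup0 below 0.008 m or distance between ball0_center and cup1 below 0.008 m or distance between ball0_center and cup2 below 0.008 m or distance between ball0_center and cup3 below 0.008 m) and (distance between ball1_center and cup0 below 0.008 m or distance between ball1_center and cup1 below 0.008 m or distance between ball1_center and cup2 below 0.008 m or distance between ball1_center and cup3 below 0.008 m) and (distance between ball2_center and cup0 below 0.008 m or distance between ball2_center and cup1 below 0.008 m or distance between ball2_center and cup2 below 0.008 m or distance between ball2_center and cup3 below 0.008 m) and (distance between ball3_center and cup0 below 0.008 m or distance between ball3_center and cup1 below 0.008 m or distance between ball3_center and cup2 below 0.008 m or distance between ball3_center and cup3 below 0.008 m) and distance between lid and tub_seat below 0.007 m and angle between lid's own z axis and vertical below 0.05 rad and angle between the x axis of lid and the x axis of tub, either way round above 0.5 rad and linear speed of lid below 0.02 m/s and angular speed of lid below 0.1 rad/s); the robot touches nothing.
It fails at once if the treat tower is pushed more than 30 mm from its place (distance of tower from where it was at the start of the episode above 0.03 m).
It fails at once if the saucer is pushed more than 30 mm from its place (distance of saucer from where it was at the start of the episode above 0.03 m).
It fails at once if the hexagon block is pushed more than 30 mm from its place (distance of hexblock from where it was at the start of the episode above 0.03 m).
It fails at once if the chew stick is pushed more than 30 mm from its place (distance of chewstick from where it was at the start of the episode above 0.03 m).
Of ball0, ball1, ball2, ball3 only 3 to 4 are there at a start; the rules pass over those that are not, and their reading is None.
At some moment in a run one of ball0, ball1, ball2, ball3 may be knocked a few centimetres aside while the robot is not near it.
It also fails if it takes over 210 s, if anything falls off the work surface, if the arm or the gripper's body presses on something with over 40 N, if the wrist force passes 120 N, or if a joint passes its speed limit or range.

## Working session

There is one attempt and no reset: what is moved stays moved. The work goes in short steps, Python scripts to look and compute and a tool call to move; the robot and the scene stay as the last step left them, time stands still between calls to the robot, and variables do not carry over. Pictures are saved under pics/ and viewed, at most 14 in all, crops included, and the job is handed in when it is done.

Besides the shell and the picture viewer there is one more tool, called after "Request:" by a JSON object that holds its "fn" and its "kwargs". drive_tool: Moves the arm, as the interface text tells. Its arguments: {"type":"object","properties":{"steps":{"type":"array","items":{"type":"object","properties":{"linear":{"type":"array","items":{"type":"number"}},"rotation":{"type":"array","items":{"type":"number"}},"gripper":{"type":"number"}}}},"newtons":{"type":"number"}},"required":["steps"]}

```bash
mkdir -p pics; ls; python3 - <<'E'
from cell import readout, grab_frame, calibration, r
import cv2,numpy as np
for n in ("side","top"):
    cv2.imwrite(f"pics/{n}0.png",cv2.resize(grab_frame(n)[:,:,::-1],(800,600),interpolation=cv2.INTER_CUBIC))
    c=calibration(n); print(n,c['fx'],c['cx'],c['cy'],np.round(c['R'],3).tolist(),np.round(c['t'],3), np.round(-c['R'].T@c['t'],3))
o=readout.get_obs(); print(r.grasp_offset,{k:np.round(v,3).tolist() for k,v in o.items()})
E
```

```text
pics
side 461.9265528264003 286.14771077759065 215.07862646840633 [[0.748, -0.663, -0.016], [-0.482, -0.527, -0.7], [0.456, 0.532, -0.714]] [-0.502  0.262  1.19 ] [-0.04  -0.828  1.025]
top 438.8474226258796 278.37611931855974 213.32973881268575 [[0.002, -1.0, 0.002], [-0.978, -0.002, -0.208], [0.208, -0.002, -0.978]] [-0.129  0.535  1.072] [ 0.3   -0.126  1.161]
0.0187 {'time_s': 0.1, 'q': [-0.979, 0.502, -0.427, 1.551, 0.221, 1.138, -0.21], 'joint_vel': [-0.001, -0.002, -0.002, -0.003, -0.0, -0.0, 0.0], 'tau': [-0.012, -57.08, -5.839, -28.174, 0.01, 0.006, 0.0], 'tcp_pos': [0.21, 0.615, 0.23], 'orientation': [[-0.946, 0.323, -0.001], [0.323, 0.946, -0.002], [0.0, -0.002, -1.0]], 'force': [-0.126, -0.876, 0.355], 'torque': [0.011, 0.032, 0.017], 'finger_force': 0.0, 'width': 0.085}
```

View pics/top0.png

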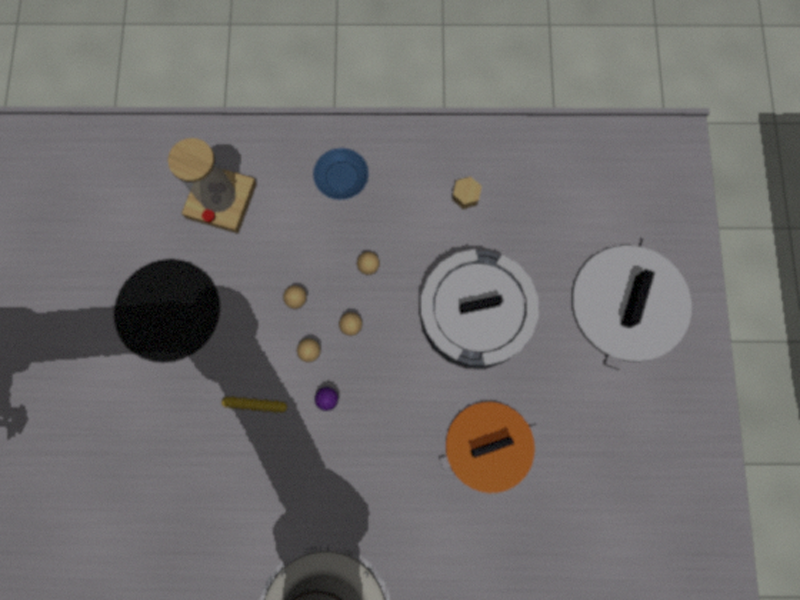

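View pics/side0.png

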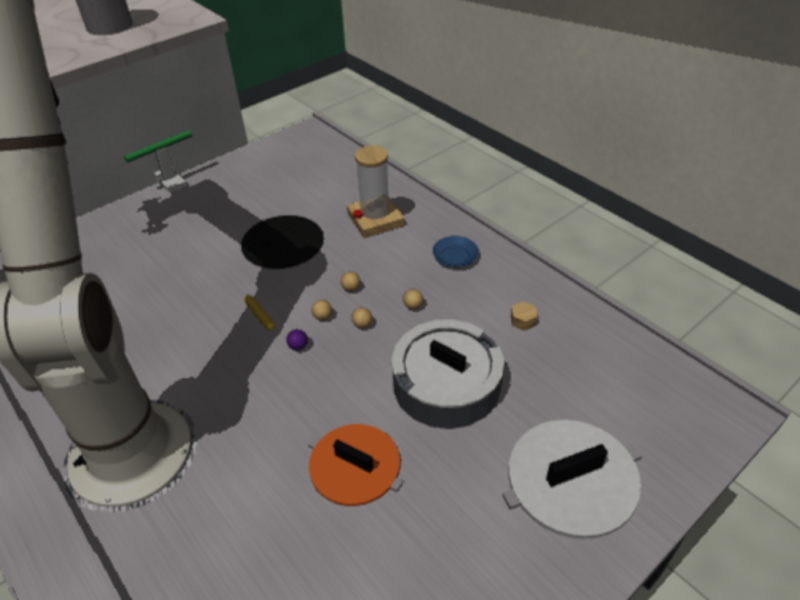

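Top picture (800x600 view): the candidate lids are the small white one in the tub (480,303), a large white one on the shelf (632,302) and an orange one (490,447). The lid meant is the small white one in the tub. The pine balls are at (295,296), (368,262), (350,323) and (308,349). The purple look-alike is at (326,398). The mat is at (167,310) and the tub slots at (487,256) and (470,356).

```bash
cat > h.py <<'E'
import numpy as np,cv2
from cell import readout, grab_frame, calibration, outline_of, r
def w(cam,uv,z):
    c=calibration(cam); R=np.array(c['R']);t=np.array(c['t']); uv=np.atleast_2d(uv).astype(float)
    d=np.c_[(uv[:,0]-c['cx'])/c['fx'],(uv[:,1]-c['cy'])/c['fy'],np.ones(len(uv))]@R
    C=-R.T@t; return C+d*((z-C[2])/d[:,2])[:,None]
def tri(a,ua,b,ub):
    # midpoint of two rays
    pa,pb=[(w(c,u,0)[0],w(c,u,.3)[0]) for c,u in((a,ua),(b,ub))]
    da,db=pa[1]-pa[0],pb[1]-pb[0]
    s=np.linalg.lstsq(np.c_[da,-db],pb[0]-pa[0],rcond=None)[0]
    A,B=pa[0]+s[0]*da,pb[0]+s[1]*db
    return (A+B)/2,np.linalg.norm(A-B)
def pix(cam,X):
    c=calibration(cam); p=np.array(c['R'])@X+c['t']; return np.array([c['fx']*p[0]/p[2]+c['cx'],c['fy']*p[1]/p[2]+c['cy']])
E
python3 - <<'E'
from h import *
for cam in("top","side"):
    grab_frame(cam)
    for n,z in(("tub",.072),("lid",.064),("lid_grip",.1),("mat",.003),("ball0_center",.023),("tower",0),("saucer",.01),("hexblock",.015),("chewstick",.012)):
        for o in outline_of(cam,n):
            if o['conf']<.3: continue
            m=o['pixels'].astype(np.uint8); ys,xs=np.nonzero(m)
            print(cam,n,round(o['conf'],2),np.round(o['xy'],1),m.sum(),w(cam,o['xy'],z)[0].round(4), w(cam,[xs.mean(),ys.mean()],z)[0].round(4))
im=grab_frame("top"); c=im[165:265,285:385]; cv2.imwrite("pics/tub.png",cv2.resize(c,(600,600),interpolation=cv2.INTER_CUBIC)[:,:,::-1])
E
```

```text
top tub 0.69 [319.9 238.4] 2240 [ 0.468  -0.2322  0.072 ] [ 0.5226 -0.2673  0.072 ]
top tub 0.45 [206.  208.9] 233 [0.5431 0.0558 0.072 ] [0.5459 0.0552 0.072 ]
top lid 0.98 [443.  210.8] 5422 [ 0.5412 -0.5495  0.064 ] [ 0.5372 -0.5462  0.064 ]
top lid 0.9 [345.1 313. ] 3178 [ 0.2857 -0.2911  0.064 ] [ 0.2854 -0.2852  0.064 ]
top lid 0.87 [335.9 215.7] 3019 [ 0.5278 -0.2749  0.064 ] [ 0.5294 -0.2727  0.064 ]
top lid_grip 0.84 [442.2 213.1] 5424 [ 0.5275 -0.5332  0.1   ] [ 0.5289 -0.5322  0.1   ]
top lid_grip 0.76 [335.3 216.1] 3071 [ 0.5194 -0.2685  0.1   ] [ 0.5217 -0.2678  0.1   ]
top lid_grip 0.69 [341.5 316.6] 3128 [ 0.2779 -0.277   0.1   ] [ 0.2865 -0.2796  0.1   ]
top mat 0.97 [116.  218.3] 4243 [0.5321 0.3082 0.003 ] [0.5348 0.3072 0.003 ]
top ball0_center 0.73 [217.2 242.3] 214 [0.4647 0.0315 0.023 ] [0.4584 0.0359 0.023 ]
top ball0_center 0.64 [229.6 275.9] 218 [ 0.3777 -0.003   0.023 ] [0.37  0.001 0.023]
top tower 0.92 [143.7 129.2] 2414 [0.7888 0.2515 0.    ] [0.7844 0.2415 0.    ]
top saucer 0.86 [237.8 120.8] 1087 [ 0.8104 -0.0139  0.01  ] [ 0.8076 -0.0157  0.01  ]
top 
[... 1014 characters left out ...]
.4643 -0.0993  0.1   ]
side mat 0.93 [196.9 170.8] 1702 [0.5271 0.2997 0.003 ] [0.5331 0.3044 0.003 ]
side ball0_center 0.72 [209.  234.1] 185 [0.3807 0.0125 0.023 ] [0.3705 0.0034 0.023 ]
side ball0_center 0.55 [225.8 213.7] 135 [0.4671 0.0472 0.023 ] [0.4572 0.0368 0.023 ]
side tower 0.78 [260.5 139.1] 1609 [0.8056 0.2951 0.    ] [0.8192 0.3058 0.    ]
side saucer 0.6 [320.1 175.6] 492 [ 0.8145 -0.0102  0.01  ] [ 0.8105 -0.0082  0.01  ]
side saucer 0.4 [366.1 218.1] 298 [ 0.7787 -0.2462  0.01  ] [ 0.7695 -0.2557  0.01  ]
side hexblock 0.6 [365.  219.9] 299 [ 0.7666 -0.2518  0.015 ] [ 0.7668 -0.2589  0.015 ]
side chewstick 0.67 [180.4 216.8] 233 [0.3614 0.1406 0.012 ] [0.3589 0.1346 0.012 ]
```

View pics/tub.png

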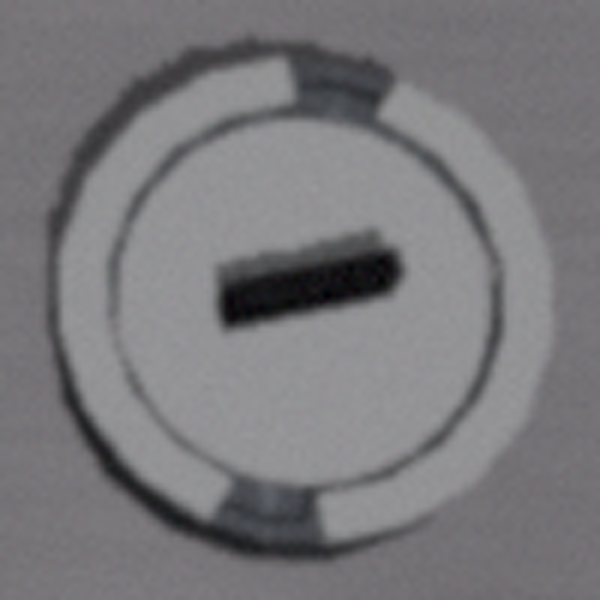

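The crop shows the small white lid in the tub, with its grip bar nearly level in the picture. The slots are at crop pixels (340,90) and (270,515), about 70° from the bar. I'll fit all of these precisely next.

```bash
cat > m.py <<'E'
from h import *
def balls(cam,pts=None):
    im=grab_frame(cam); hsv=cv2.cvtColor(im,cv2.COLOR_RGB2HSV)
    m=cv2.inRange(hsv,(8,60,60),(28,200,255)); n,l,s,c=cv2.connectedComponentsWithStats(m)
    return [(w(cam,c[i],.023)[0].round(4),s[i][4],c[i].round(1)) for i in range(1,n) if s[i][4]>60]
if __name__=="__main__":
    for cam in("top","side"):
        for b in balls(cam): print(cam,*b)
    im=grab_frame("top"); g=cv2.cvtColor(im,cv2.COLOR_RGB2GRAY); hsv=cv2.cvtColor(im,cv2.COLOR_RGB2HSV)
    sub=g[165:265,285:385]
    print(np.percentile(sub,[1,5,20,50,80,95]))
    b=(sub>130).astype(np.uint8); 
    for t in (120,130,140):
        b=(sub>t).astype(np.uint8); n,l,s,c=cv2.connectedComponentsWithStats(b); i=1+s[1:,4].argmax()
        print(t,s[i],c[i]+[285,165])
    d=(sub<45).astype(np.uint8); n,l,s,c=cv2.connectedComponentsWithStats(d)
    for i in range(1,n):
        if s[i][4]>40:
            ys,xs=np.nonzero(l==i); P=w("top",np.c_[xs+285,ys+165],.102)[:,:2]
            u,sv,vt=np.linalg.svd(P-P.mean(0)); v=vt[0]
            (q,sz,a)=cv2.minAreaRect((P*1000).astype(np.float32)); 
            print("bar",s[i],P.mean(0),np.degrees(np.arctan2(v[1],v[0])),q,sz,a)
    C=lambda x,y: w("top",[x/6+285-.42,y/6+165-.42],.072)[0][:2]
    for e in [((290,58),(398,78)),((300,105),(378,118)),((215,520),(325,545)),((228,487),(318,490))]:
        print(C(*e[0]).round(4),C(*e[1]).round(4))
    a=(C(290,58)+C(398,78))/2;z=(C(215,520)+C(325,545))/2
    print("slot dir",np.degrees(np.arctan2(*(a-z)[::-1])),"mid",(a+z)/2)
    for k,(u0,u1,v0,v1) in {"mat":(80,155,180,255)}.items():
        mm=(g[v0:v1,u0:u1]<25); ys,xs=np.nonzero(mm); print(k,w("top",[xs.mean()+u0,ys.mean()+v0],.003)[0],mm.sum())
E
python3 m.py
```

```text
top [0.8314 0.2757 0.023 ] 780 [133.5 111.6]
top [0.7406 0.2047 0.023 ] 870 [157.1 142.4]
top [ 0.7659 -0.26    0.023 ] 322 [326.3 134.2]
top [ 0.6237 -0.0713  0.023 ] 193 [257.3 183.7]
top [0.5582 0.0641 0.023 ] 196 [206.  207.4]
top [ 0.5074 -0.0405  0.023 ] 196 [245.1 226.3]
top [0.4587 0.0355 0.023 ] 204 [215.6 244.6]
top [0.3602 0.129  0.023 ] 342 [177.9 282.7]
top [ 0.2847 -0.291   0.023 ] 2865 [342.6 313.2]
side [0.9098 0.4263 0.023 ] 288 [259.5 108.8]
side [0.7398 0.1973 0.023 ] 519 [263.3 153.7]
side [0.5578 0.0694 0.023 ] 139 [244.7 196.3]
side [ 0.6232 -0.0663  0.023 ] 152 [288.6 208.7]
side [0.3565 0.1234 0.023 ] 175 [181.4 218. ]
side [0.4581 0.0409 0.023 ] 151 [224.6 216.2]
side [ 0.7611 -0.2607  0.023 ] 296 [366.3 220.5]
side [ 0.5064 -0.0356  0.023 ] 160 [252.8 221.9]
side [ 0.2783 -0.295   0.023 ] 296 [246.2 323. ]
[ 21.  65. 112. 118. 147. 149.]
120 [  10   10   72   76 3362] [328.9666865  214.20553242]
130 [  10   10   71   76 3229] [329.05326727 214.10746361]
140 [  20   21   61   59 2353] [334.99362516 215.48661283]
bar [ 37  42  29  12 190] [ 0.52815728 -0.26995494] 102.85051209474413 (528.3010864257812, -270.23565673828125) (16.727895736694336, 72.88114929199219) 11.597294807434082
bar [13 69 41 23 72] [ 0.43781838 -0.21667234] -119.69172108018903 (439.0938720703125, -219.56097412109375) (110.20220184326172, 18.823579788208008) 60.87989044189453
[ 0.6356 -0.2689] [ 0.6268 -0.3152]
[ 0.6146 -0.2727] [ 0.6089 -0.306 ]
[ 0.4357 -0.2329] [ 0.4254 -0.2783]
[ 0.4495 -0.2386] [ 0.4483 -0.276 ]
slot dir -10.287691312920257 mid [ 0.53086994 -0.2738365 ]
mat [0.53391554 0.30701213 0.003     ] 3848
```

```bash
cat >> h.py <<'E'
def go(p,yaw):
    """linear/rotation (tool axes) to TCP p, tool y axis at world angle yaw deg, pointing down"""
    from scipy.spatial.transform import Rotation as Ro
    o=readout.get_obs(); R=np.array(o['orientation']); y=np.radians(yaw)
    Y=np.array([np.cos(y),np.sin(y),0]); Z=np.array([0,0,-1.]); T=np.c_[np.cross(Y,Z),Y,Z]
    print("t",round(o['time_s'],2),"tcp",np.round(o['tcp_pos'],4),"yaw",round(np.degrees(np.arctan2(R[1,1],R[0,1])),1),"q",np.round(o['q'],2),
     "\n lin",np.round(R.T@(np.array(p)-o['tcp_pos']),4),"rot",np.round(Ro.from_matrix(R.T@T).as_rotvec(degrees=True),1))
def ringfit(cam,c0,z,rad,lo=.93,hi=1.07,sign=-1):
    """fit centre of circle of known radius by radial brightness edges; sign -1: bright inside"""
    g=cv2.GaussianBlur(cv2.cvtColor(grab_frame(cam),cv2.COLOR_RGB2GRAY),(3,3),0).astype(np.float32)
    c=np.array(c0,float)
    for it in range(4):
        P=[]
        for a in np.radians(np.arange(0,360,3)):
            rr=np.linspace(lo*rad,hi*rad,40); d=np.array([np.cos(a),np.sin(a)])
            px=np.array([pix(cam,np.r_[c+q*d,z]) for q in rr],np.float32)
            v=cv2.remap(g,px[None,:,0],px[None,:,1],cv2.INTER_LINEAR)[0]; k=np.gradient(v)*sign; i=k.argmax()
            if k[i]>.6: P.append(c+rr[i]*d)
        P=np.array(P)
        from scipy.optimize import least_squares
        s=least_squares(lambda x:np.linalg.norm(P-x[:2],axis=1)-x[2],[*c,rad],loss='soft_l1',f_scale=.001); c=s.x[:2]
    return s.x.round(4),len(P)
E
python3 - <<'E'
from h import *
for cam in("top","side"):
    print(cam,ringfit(cam,(.53,-.272),.072,.104), ringfit(cam,(.53,-.272),.072,.083,sign=1), ringfit(cam,(.534,.307),.003,.1,sign=1))
go((.53,-.272,.16),13)
E
```

```text
Traceback (most recent call last):
  File "h.py", line 31, in ringfit
    px=np.array([pix(cam,np.r_[c+q*d,z]) for q in rr],np.float32)
                 ~~~^^^^^^^^^^^^^^^^^^^^
  File "h.py", line 15, in pix
    c=calibration(cam); p=np.array(c['R'])@X+c['t']; return np.array([c['fx']*p[0]/p[2]+c['cx'],c['fy']*p[1]/p[2]+c['cy']])
ValueError: time passes only in moves, steps and waits
```

```bash
sed -i 's/^def w(/import functools\ncalibration=functools.lru_cache(calibration)\ndef w(/' h.py
python3 - <<'E'
from h import *
for cam in("top","side"):
    print(cam,ringfit(cam,(.53,-.272),.072,.104), ringfit(cam,(.53,-.272),.072,.083,sign=1), ringfit(cam,(.534,.307),.003,.1,sign=1))
go((.53,-.272,.16),13)
E
```

```text
top (array([ 0.5314, -0.2725,  0.1046]), 113) (array([ 0.5308, -0.2727,  0.0845]), 105) (array([0.5373, 0.3072, 0.0991]), 120)
side (array([ 0.5294, -0.2698,  0.1051]), 112) (array([ 0.5284, -0.2707,  0.0845]), 72) (array([0.5361, 0.3105, 0.0997]), 120)
t 1.65 tcp [0.2098 0.6152 0.2313] yaw 71.2 q [-0.98  0.5  -0.43  1.55  0.22  1.14 -0.21] 
 lin [-0.5894 -0.7363  0.0713] rot [-0.  -0.  58.2]
```

Request:
{"fn": "drive_tool", "kwargs": {"steps": [{"linear": [-0.2,-0.33,0.0],"rotation": [0,0,30],"gripper": 1},{"linear": [-0.2,-0.33,0.0],"rotation": [0,0,30],"gripper": 1},{"linear": [-0.2,-0.33,0.0],"rotation": [0,0,30],"gripper": 1},{"linear": [-0.2,-0.33,0.0],"rotation": [0,0,30],"gripper": 1},{"linear": [-0.4,-0.5,0.0],"rotation": [0,0,58],"gripper": 1},{"linear": [-0.4,-0.5,0.0],"rotation": [0,0,58],"gripper": 1},{"linear": [-0.4,-0.5,0.0],"rotation": [0,0,58],"gripper": 1},{"linear": [-0.4,-0.5,0.0],"rotation": [0,0,58],"gripper": 1}]}}

```text
time_s: 2.65
tcp_pos: [0.3681, 0.1419, 0.2319]
orientation: [[-0.227, 0.974, 0.002], [0.974, 0.227, 0.001], [0.0, 0.002, -1.0]]
force: [1.6, 0.8, 0.0]
width: 0.0853
finger_force: 0.0
```

```bash
python3 -c "
from h import *
go((.53,-.2713,.17),13)"
```

```text
t 2.65 tcp [0.3681 0.1419 0.2319] yaw 13.1 q [-0.42  0.   -0.02  2.16 -0.    0.98 -0.21] 
 lin [-0.4392  0.0639  0.0618] rot [ 0.1 -0.   0.1]
```

Request:
{"fn": "drive_tool", "kwargs": {"steps": [{"linear": [-0.44,0.064,0.06],"gripper": 1},{"linear": [-0.44,0.064,0.06],"gripper": 1},{"linear": [-0.44,0.064,0.06],"gripper": 1},{"linear": [-0.44,0.064,0.06],"gripper": 1},{"linear": [-0.44,0.064,0.06],"gripper": 1},{"linear": [-0.44,0.064,0.06],"gripper": 1},{"linear": [-0.44,0.064,0.06],"gripper": 1},{"linear": [-0.44,0.064,0.06],"gripper": 1}]}}

```text
invalid input
```

```bash
python3 -c "
from h import *
go((.53,-.2713,.07),13)
cv2.imwrite('pics/s1.png',cv2.resize(grab_frame('side')[150:350,180:440,::-1],(780,600),interpolation=cv2.INTER_CUBIC))"
```

```text
t 2.65 tcp [0.3681 0.1419 0.2319] yaw 13.1 q [-0.42  0.   -0.02  2.16 -0.    0.98 -0.21] 
 lin [-0.4393  0.0637  0.1618] rot [ 0.1 -0.   0.1]
```

View pics/s1.png

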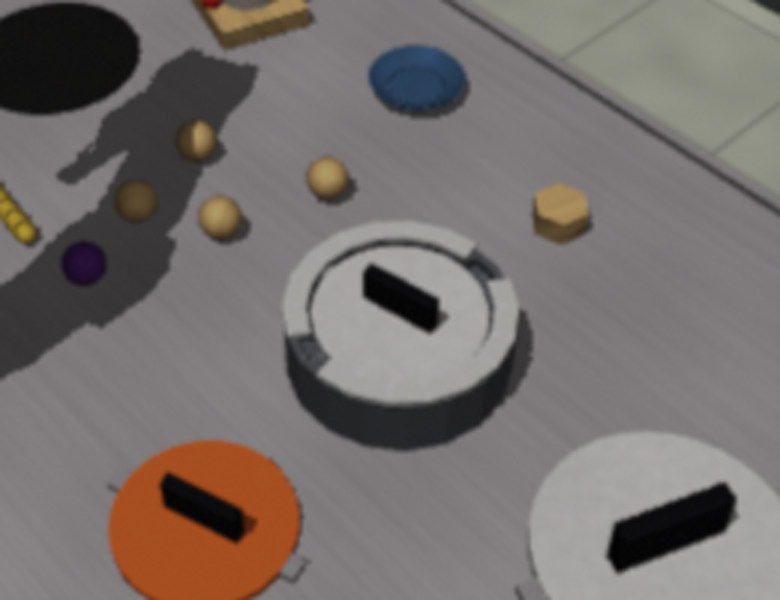

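The side crop shows the tub at (400,320), untouched. The move was refused because rotation was left out, so I'll include it.

Request:
{"fn": "drive_tool", "kwargs": {"steps": [{"linear": [-0.44,0.064,0.06],"rotation": [0,0,0],"gripper": 1},{"linear": [-0.44,0.064,0.06],"rotation": [0,0,0],"gripper": 1},{"linear": [-0.44,0.064,0.06],"rotation": [0,0,0],"gripper": 1},{"linear": [-0.44,0.064,0.06],"rotation": [0,0,0],"gripper": 1},{"linear": [-0.44,0.064,0.06],"rotation": [0,0,0],"gripper": 1},{"linear": [-0.44,0.064,0.06],"rotation": [0,0,0],"gripper": 1},{"linear": [-0.44,0.064,0.06],"rotation": [0,0,0],"gripper": 1},{"linear": [-0.44,0.064,0.06],"rotation": [0,0,0],"gripper": 1}]}}

```text
time_s: 3.7
tcp_pos: [0.5296, -0.2752, 0.1705]
orientation: [[-0.222, 0.975, -0.001], [0.975, 0.222, -0.003], [-0.002, -0.001, -1.0]]
force: [-0.6, 1.0, 0.6]
width: 0.0857
finger_force: 0.0
```

```bash
python3 -c "
from h import *
go((.53,-.2713,.07),13)"
```

```text
t 3.7 tcp [ 0.5296 -0.2752  0.1705] yaw 12.8 q [ 0.18  0.45  0.33  1.77 -0.17  0.95  0.8 ] 
 lin [0.0039 0.0013 0.1005] rot [-0.1  0.1 -0.2]
```

Request:
{"fn": "drive_tool", "kwargs": {"steps": [{"linear": [0.004,0.001,0.05],"rotation": [0,0,0],"gripper": 1},{"linear": [0.004,0.001,0.1],"rotation": [0,0,0],"gripper": 1},{"linear": [0.004,0.001,0.1],"rotation": [0,0,0],"gripper": 1},{"linear": [0.004,0.001,0.1],"rotation": [0,0,0],"gripper": 0},{"linear": [0.004,0.001,0.1],"rotation": [0,0,0],"gripper": 0},{"linear": [0.004,0.001,0.1],"rotation": [0,0,0],"gripper": 0},{"linear": [0.004,0.001,0.1],"rotation": [0,0,0],"gripper": 0},{"linear": [0.004,0.001,0.1],"rotation": [0,0,0],"gripper": 0}], "newtons": 40}}

```text
time_s: 4.7
tcp_pos: [0.5306, -0.2665, 0.0726]
orientation: [[-0.228, 0.974, 0.002], [0.974, 0.228, -0.0], [-0.001, 0.002, -1.0]]
force: [-1.3, 1.2, 7.5]
width: 0.0134
finger_force: 41.0
```

```bash
python3 -c "
from h import *
go((.53,-.2713,.07),80)"
```

```text
t 4.7 tcp [ 0.5306 -0.2665  0.0726] yaw 13.2 q [ 0.2   0.58  0.28  1.83 -0.22  0.76  0.84] 
 lin [-0.0046 -0.0017  0.0026] rot [  0.1   0.1 -66.8]
```

Request:
{"fn": "drive_tool", "kwargs": {"steps": [{"linear": [0,0,0],"rotation": [0,0,-9],"gripper": 0},{"linear": [0,0,0],"rotation": [0,0,-18],"gripper": 0},{"linear": [0,0,0],"rotation": [0,0,-27],"gripper": 0},{"linear": [0,0,0],"rotation": [0,0,-36],"gripper": 0},{"linear": [0,0,0],"rotation": [0,0,-45],"gripper": 0},{"linear": [0,0,0],"rotation": [0,0,-54],"gripper": 0},{"linear": [0,0,0],"rotation": [0,0,-63],"gripper": 0},{"linear": [0,0,0],"rotation": [0,0,-66],"gripper": 0}]}}

```text
time_s: 5.7
tcp_pos: [0.5297, -0.2678, 0.0725]
orientation: [[-0.982, 0.188, 0.001], [0.188, 0.982, -0.001], [-0.001, -0.001, -1.0]]
force: [-2.9, -1.8, 7.5]
width: 0.0132
finger_force: 44.2
```

Request:
{"fn": "drive_tool", "kwargs": {"steps": [{"linear": [0,0,0],"rotation": [0,0,0],"gripper": 0},{"linear": [0,0,0],"rotation": [0,0,0],"gripper": 0}]}}

```text
time_s: 5.95
tcp_pos: [0.5297, -0.268, 0.0725]
orientation: [[-0.982, 0.19, 0.001], [0.19, 0.982, -0.002], [-0.001, -0.002, -1.0]]
force: [-2.9, -2.0, 7.4]
width: 0.0134
finger_force: 41.3
```

```bash
python3 -c "
from h import *
go((.53,-.2713,.07),80)
print(readout.get_obs()['torque'])
a=cv2.resize(grab_frame('side')[200:320,240:400,::-1],(400,300),interpolation=cv2.INTER_CUBIC)
b=cv2.resize(grab_frame('top')[155:275,260:420,::-1],(400,300),interpolation=cv2.INTER_CUBIC)
cv2.imwrite('pics/s2.png',cv2.resize(np.hstack([a,b]),(800,300)))"
```

```text
t 5.95 tcp [ 0.5297 -0.268   0.0725] yaw 79.0 q [ 0.42  0.56 -0.    1.82  0.    0.75  1.8 ] 
 lin [-0.001  -0.0032  0.0026] rot [-0.1  0.1 -1. ]
[-0.16306148  0.55290418 -0.22825331]
```

View pics/s2.png

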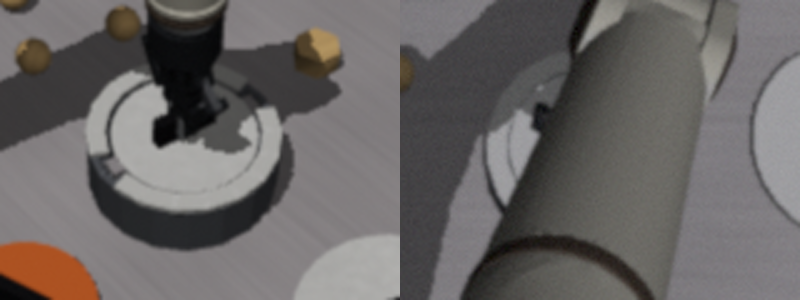

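Request:
{"fn": "drive_tool", "kwargs": {"steps": [{"linear": [0,0,-0.005],"rotation": [0,0,0],"gripper": 0},{"linear": [0,0,-0.01],"rotation": [0,0,0],"gripper": 0},{"linear": [0,0,-0.012],"rotation": [0,0,0],"gripper": 0},{"linear": [0,0,-0.012],"rotation": [0,0,0],"gripper": 0}]}}

```text
time_s: 6.55
tcp_pos: [0.529, -0.2667, 0.0834]
orientation: [[-0.982, 0.188, -0.001], [0.188, 0.982, -0.0], [0.001, -0.001, -1.0]]
force: [-3.1, -2.8, -1.5]
width: 0.0132
finger_force: 39.7
```

```bash
python3 -c "
from h import *
cv2.imwrite('pics/s3.png',cv2.resize(grab_frame('side')[220:300,265:365,::-1],(750,600),interpolation=cv2.INTER_CUBIC))"
```

```text
(no output)
```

View pics/s3.png

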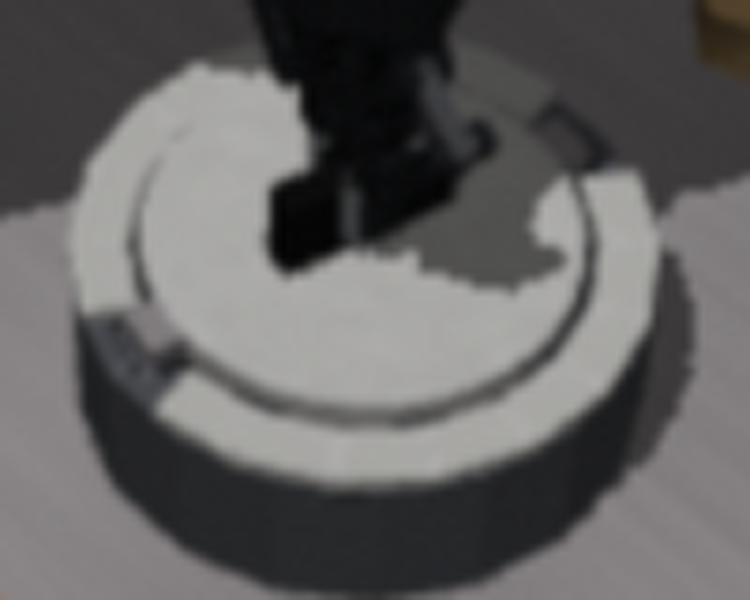

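Request:
{"fn": "drive_tool", "kwargs": {"steps": [{"linear": [0,0,-0.05],"rotation": [0,0,0],"gripper": 0},{"linear": [0,0,-0.09],"rotation": [0,0,0],"gripper": 0},{"linear": [0,0,-0.09],"rotation": [0,0,0],"gripper": 0}]}}

```text
time_s: 6.98
tcp_pos: [0.5336, -0.2662, 0.1775]
orientation: [[-0.982, 0.187, 0.009], [0.187, 0.982, -0.002], [-0.009, -0.001, -1.0]]
force: [-0.8, 0.6, -2.5]
width: 0.0134
finger_force: 40.1
```

```bash
python3 -c "
from h import *
go((.5365,.309,.17),79)"
```

```text
t 6.97 tcp [ 0.5336 -0.2662  0.1775] yaw 79.2 q [ 0.42  0.42 -0.    1.76 -0.    0.95  1.8 ] 
 lin [0.1047 0.5656 0.0063] rot [-0.   0.5  0.2]
```

Request:
{"fn": "drive_tool", "kwargs": {"steps": [{"linear": [0.05,0.28,0],"rotation": [0,0,0],"gripper": 0},{"linear": [0.05,0.28,0],"rotation": [0,0,0],"gripper": 0},{"linear": [0.05,0.28,0],"rotation": [0,0,0],"gripper": 0},{"linear": [0.05,0.28,0],"rotation": [0,0,0],"gripper": 0},{"linear": [0.05,0.28,0],"rotation": [0,0,0],"gripper": 0},{"linear": [0.05,0.28,0],"rotation": [0,0,0],"gripper": 0}]}}

```text
time_s: 7.72
tcp_pos: [0.5326, 0.0238, 0.1724]
orientation: [[-0.984, 0.18, -0.001], [0.18, 0.984, 0.003], [0.002, 0.002, -1.0]]
force: [0.8, -0.3, -2.1]
width: 0.0134
finger_force: 40.2
```

Request:
{"fn": "drive_tool", "kwargs": {"steps": [{"linear": [0.055,0.285,0],"rotation": [0,0,0],"gripper": 0},{"linear": [0.055,0.285,0],"rotation": [0,0,0],"gripper": 0},{"linear": [0.055,0.285,0],"rotation": [0,0,0],"gripper": 0},{"linear": [0.055,0.285,0],"rotation": [0,0,0],"gripper": 0},{"linear": [0.055,0.285,0.05],"rotation": [0,0,0],"gripper": 0},{"linear": [0.055,0.285,0.1],"rotation": [0,0,0],"gripper": 0},{"linear": [0.055,0.285,0.1],"rotation": [0,0,0],"gripper": 0},{"linear": [0.055,0.285,0.1],"rotation": [0,0,0],"gripper": 0}]}}

```text
time_s: 8.72
tcp_pos: [0.5341, 0.3076, 0.0741]
orientation: [[-0.982, 0.19, 0.001], [0.19, 0.982, -0.0], [-0.001, 0.0, -1.0]]
force: [0.3, 0.0, -2.7]
width: 0.0135
finger_force: 40.2
```

```bash
python3 -c "
from h import *
go((.5365,.309,.021),79)"
```

```text
t 8.72 tcp [0.5341 0.3076 0.0741] yaw 79.1 q [-0.43  0.6  -0.18  1.76  0.14  0.8   0.7 ] 
 lin [-0.002   0.0018  0.0531] rot [0.  0.  0.1]
```

Request:
{"fn": "drive_tool", "kwargs": {"steps": [{"linear": [0,0,0.03],"rotation": [0,0,0],"gripper": 0},{"linear": [0,0,0.045],"rotation": [0,0,0],"gripper": 0},{"linear": [0,0,0.052],"rotation": [0,0,0],"gripper": 0},{"linear": [0,0,0.053],"rotation": [0,0,0],"gripper": 0},{"linear": [0,0,0.053],"rotation": [0,0,0],"gripper": 0}]}}

```text
time_s: 9.35
tcp_pos: [0.5339, 0.3086, 0.0214]
orientation: [[-0.982, 0.188, 0.002], [0.188, 0.982, 0.001], [-0.001, 0.001, -1.0]]
force: [0.3, -0.9, -0.4]
width: 0.0135
finger_force: 40.6
```

Contact is starting, so I release and rise.

Request:
{"fn": "drive_tool", "kwargs": {"steps": [{"linear": [0,0,0.001],"rotation": [0,0,0],"gripper": 0},{"linear": [0,0,0.001],"rotation": [0,0,0],"gripper": 0.6},{"linear": [0,0,0.001],"rotation": [0,0,0],"gripper": 0.6},{"linear": [0,0,0.001],"rotation": [0,0,0],"gripper": 0.6},{"linear": [0,0,-0.05],"rotation": [0,0,0],"gripper": 0.6},{"linear": [0,0,-0.1],"rotation": [0,0,0],"gripper": 0.8},{"linear": [0,0,-0.15],"rotation": [0,0,0],"gripper": 0.8},{"linear": [0,0,-0.15],"rotation": [0,0,0],"gripper": 0.8}]}}

```text
time_s: 10.35
tcp_pos: [0.5359, 0.3106, 0.1754]
orientation: [[-0.982, 0.188, 0.008], [0.188, 0.982, 0.005], [-0.007, 0.006, -1.0]]
force: [0.5, -0.6, -0.4]
width: 0.0681
finger_force: 0.0
```

```bash
python3 - <<'E'
from m import *
for cam in("top","side"):
    for b in balls(cam): print(cam,*b)
cv2.imwrite('pics/s4.png',cv2.resize(grab_frame('side')[110:290,120:360,::-1],(800,600),interpolation=cv2.INTER_CUBIC))
print(ringfit('side',(.535,.308),.012,.080))
E
```

```text
top [0.8311 0.276  0.023 ] 793 [133.4 111.7]
top [0.7489 0.183  0.023 ] 586 [165.2 139.6]
top [ 0.7663 -0.26    0.023 ] 327 [326.3 134. ]
top [0.7336 0.2649 0.023 ] 178 [135.  144.8]
top [ 0.6237 -0.0712  0.023 ] 192 [257.2 183.7]
top [0.5604 0.0621 0.023 ] 159 [206.8 206.6]
top [ 0.5075 -0.0404  0.023 ] 197 [245.  226.3]
top [0.46   0.0331 0.023 ] 165 [216.6 244.1]
top [0.3603 0.1302 0.023 ] 377 [177.4 282.7]
top [ 0.2846 -0.2909  0.023 ] 2859 [342.6 313.2]
side [0.9096 0.4264 0.023 ] 287 [259.5 108.9]
side [0.747  0.1826 0.023 ] 406 [267.6 154.7]
side [0.5603 0.0685 0.023 ] 112 [245.5 196.1]
side [ 0.6232 -0.0663  0.023 ] 152 [288.6 208.7]
side [0.3551 0.1247 0.023 ] 217 [180.8 218. ]
side [0.4604 0.0395 0.023 ] 128 [225.5 216.1]
side [ 0.7611 -0.2607  0.023 ] 296 [366.3 220.5]
side [ 0.5066 -0.0353  0.023 ] 160 [252.8 221.8]
side [ 0.2784 -0.296   0.023 ] 299 [246.5 323.2]
(array([0.5375, 0.3075, 0.0808]), 120)
```

View pics/s4.png

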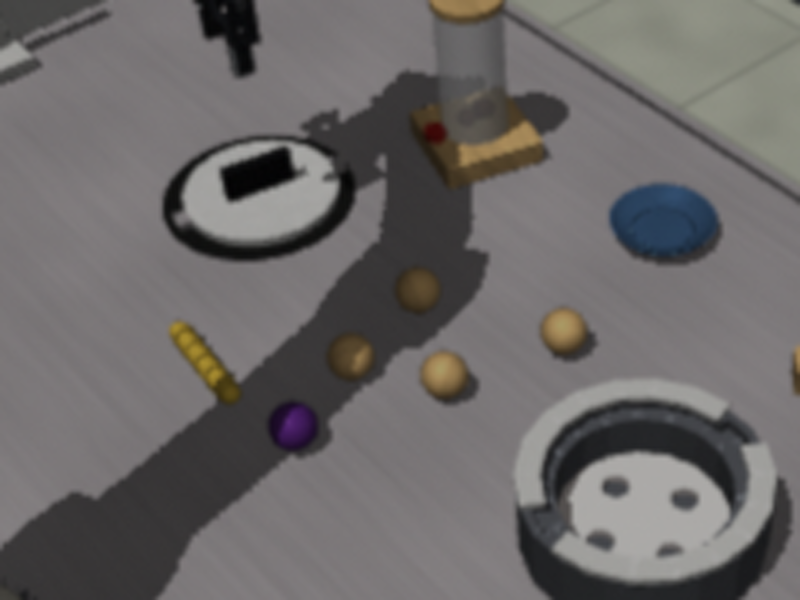

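The side crop shows the lid lying flat on the mat (265,190), the tub open with its four hollows visible, and the bystanders untouched. Next I refine the hollows and start on the balls.

```bash
python3 - <<'E'
from h import *
c=np.array([.530,-.2713]);th=np.radians(-10.3)
for cam in("top","side"):
    g=255-cv2.GaussianBlur(cv2.cvtColor(grab_frame(cam),cv2.COLOR_RGB2GRAY),(3,3),0).astype(float)
    for k in range(4):
        a=th+k*np.pi/2; p=c+.042*np.array([np.cos(a),np.sin(a)]); u=pix(cam,np.r_[p,.012])
        x,y=np.round(u).astype(int); s=g[y-9:y+10,x-10:x+11].copy()
        t=(s>(s.min()+s.max())/2).astype(np.uint8); n,l,st,cc=cv2.connectedComponentsWithStats(t)
        i=1+np.argmin(np.linalg.norm(cc[1:]-[10,9],axis=1)); 
        print(cam,k,p.round(4),w(cam,cc[i]+[x-10,y-9],.012)[0][:2].round(4),st[i,4])
go((.507,-.038,.10),79.7)
E
```

```text
top 0 [ 0.5713 -0.2788] [ 0.5726 -0.2807] 56
top 1 [ 0.5375 -0.23  ] [ 0.5388 -0.2317] 56
top 2 [ 0.4887 -0.2638] [ 0.4779 -0.2642] 182
top 3 [ 0.5225 -0.3126] [ 0.5233 -0.3147] 53
side 0 [ 0.5713 -0.2788] [ 0.5709 -0.2771] 25
side 1 [ 0.5375 -0.23  ] [ 0.5372 -0.2276] 25
side 2 [ 0.4887 -0.2638] [ 0.4899 -0.2614] 23
side 3 [ 0.5225 -0.3126] [ 0.5244 -0.3059] 9
t 10.65 tcp [0.5319 0.3079 0.1684] yaw 79.2 q [-0.42  0.48 -0.2   1.7   0.11  0.97  0.72] 
 lin [-0.0407 -0.3442  0.0691] rot [-0.1 -0.1 -0.5]
```

Request:
{"fn": "drive_tool", "kwargs": {"steps": [{"linear": [-0.04,-0.344,0.07],"rotation": [0,0,0],"gripper": 0.85},{"linear": [-0.04,-0.344,0.07],"rotation": [0,0,0],"gripper": 0.85},{"linear": [-0.04,-0.344,0.07],"rotation": [0,0,0],"gripper": 0.85},{"linear": [-0.04,-0.344,0.07],"rotation": [0,0,0],"gripper": 0.85},{"linear": [-0.04,-0.344,0.07],"rotation": [0,0,0],"gripper": 0.85},{"linear": [-0.04,-0.344,0.07],"rotation": [0,0,0],"gripper": 0.85},{"linear": [-0.04,-0.344,0.07],"rotation": [0,0,0],"gripper": 0.85},{"linear": [-0.04,-0.344,0.07],"rotation": [0,0,0],"gripper": 0.85}]}}

```text
time_s: 11.65
tcp_pos: [0.5072, -0.0361, 0.0996]
orientation: [[-0.982, 0.188, -0.001], [0.188, 0.982, 0.001], [0.001, 0.001, -1.0]]
force: [-0.3, 0.4, -0.6]
width: 0.0727
finger_force: 0.0
```

```bash
python3 - <<'E'
from m import *
for b in balls("side"):
    if b[1]<170 and b[0][0]<.7 : print(*b)
go((.507,-.038,.010),79.7)
E
```

```text
[0.5542 0.0655 0.023 ] 112 [244.6 197.4]
[ 0.6243 -0.0687  0.023 ] 139 [289.4 208.9]
[0.4578 0.041  0.023 ] 147 [224.5 216.3]
[ 0.5092 -0.0371  0.023 ] 133 [253.8 221.7]
t 11.7 tcp [ 0.5075 -0.0354  0.0999] yaw 79.3 q [ 0.11  0.4  -0.11  2.02  0.07  0.73  1.34] 
 lin [-0.     -0.0028  0.0899] rot [ 0.  -0.  -0.4]
```

Request:
{"fn": "drive_tool", "kwargs": {"steps": [{"linear": [0,-0.003,0.05],"rotation": [0,0,0],"gripper": 0.85},{"linear": [0,-0.003,0.085],"rotation": [0,0,0],"gripper": 0.85},{"linear": [0,-0.003,0.09],"rotation": [0,0,0],"gripper": 0.85},{"linear": [0,-0.003,0.09],"rotation": [0,0,0],"gripper": 0.3},{"linear": [0,-0.003,0.09],"rotation": [0,0,0],"gripper": 0.3},{"linear": [0,-0.003,0.09],"rotation": [0,0,0],"gripper": 0.3},{"linear": [0,-0.003,0.04],"rotation": [0,0,0],"gripper": 0.3},{"linear": [0,-0.003,-0.02],"rotation": [0,0,0],"gripper": 0.3}], "newtons": 25}}

```text
time_s: 12.7
tcp_pos: [0.5059, -0.0399, 0.121]
orientation: [[-0.982, 0.188, -0.002], [0.188, 0.982, 0.0], [0.002, -0.0, -1.0]]
force: [1.2, 0.4, -0.1]
width: 0.0426
finger_force: 25.8
```

```bash
python3 - <<'E'
from m import *
go((.5713,-.2788,.115),79.7)
E
```

```text
t 12.7 tcp [ 0.5059 -0.0399  0.121 ] yaw 79.2 q [ 0.13  0.37 -0.12  2.    0.06  0.77  1.35] 
 lin [-0.1092 -0.2224  0.0058] rot [-0.  -0.1 -0.5]
```

Request:
{"fn": "drive_tool", "kwargs": {"steps": [{"linear": [-0.109,-0.222,0.005],"rotation": [0,0,-0.5],"gripper": 0.3},{"linear": [-0.109,-0.222,0.005],"rotation": [0,0,-0.5],"gripper": 0.3},{"linear": [-0.109,-0.222,0.005],"rotation": [0,0,-0.5],"gripper": 0.3},{"linear": [-0.109,-0.222,0.005],"rotation": [0,0,-0.5],"gripper": 0.3},{"linear": [-0.109,-0.222,0.005],"rotation": [0,0,-0.5],"gripper": 0.3},{"linear": [-0.109,-0.222,0.005],"rotation": [0,0,-0.5],"gripper": 0.3},{"linear": [-0.109,-0.222,0.005],"rotation": [0,0,-0.5],"gripper": 0.3}]}}

```text
time_s: 13.58
tcp_pos: [0.5725, -0.2762, 0.1155]
orientation: [[-0.984, 0.177, -0.0], [0.177, 0.984, 0.001], [0.0, 0.001, -1.0]]
force: [-0.6, 0.0, -1.4]
width: 0.0424
finger_force: 25.8
```

```bash
python3 - <<'E'
from m import *
go((.5713,-.2788,.019),79.7)
E
```

```text
t 13.57 tcp [ 0.5725 -0.2762  0.1155] yaw 79.8 q [ 0.45  0.57 -0.06  1.69  0.04  0.89  1.77] 
 lin [ 0.0007 -0.0029  0.0965] rot [ 0.1 -0.   0.1]
```

Request:
{"fn": "drive_tool", "kwargs": {"steps": [{"linear": [0.001,-0.003,0.05],"rotation": [0,0,0],"gripper": 0.3},{"linear": [0.001,-0.003,0.08],"rotation": [0,0,0],"gripper": 0.3},{"linear": [0.001,-0.003,0.096],"rotation": [0,0,0],"gripper": 0.3},{"linear": [0.001,-0.003,0.096],"rotation": [0,0,0],"gripper": 0.3},{"linear": [0.001,-0.003,0.096],"rotation": [0,0,0],"gripper": 0.65},{"linear": [0.001,-0.003,0.096],"rotation": [0,0,0],"gripper": 0.65},{"linear": [0.001,-0.003,0.05],"rotation": [0,0,0],"gripper": 0.65},{"linear": [0.001,-0.003,-0.01],"rotation": [0,0,0],"gripper": 0.65}]}}

```text
time_s: 14.58
tcp_pos: [0.5693, -0.2805, 0.1251]
orientation: [[-0.984, 0.179, -0.003], [0.179, 0.984, 0.002], [0.004, 0.001, -1.0]]
force: [0.8, 0.4, 0.8]
width: 0.0555
finger_force: 0.0
```

```bash
python3 - <<'E'
from m import *
for b in balls("side"):
    if b[1]<170 and b[0][0]<.7 : print(*b)
go((.4585,.0382,.12),79.7)
cv2.imwrite('pics/s5.png',cv2.resize(grab_frame('side')[170:310,210:390,::-1],(770,600),interpolation=cv2.INTER_CUBIC))
E
```

```text
[0.5576 0.0691 0.023 ] 141 [244.8 196.4]
[ 0.6254 -0.0661  0.023 ] 134 [289.1 208.3]
[0.458  0.0401 0.023 ] 156 [224.8 216.4]
t 14.62 tcp [ 0.5749 -0.2832  0.1354] yaw 79.6 q [ 0.46  0.54 -0.06  1.68  0.04  0.91  1.78] 
 lin [0.1724 0.2953 0.0128] rot [-0.2  0.6 -0.1]
```

View pics/s5.png

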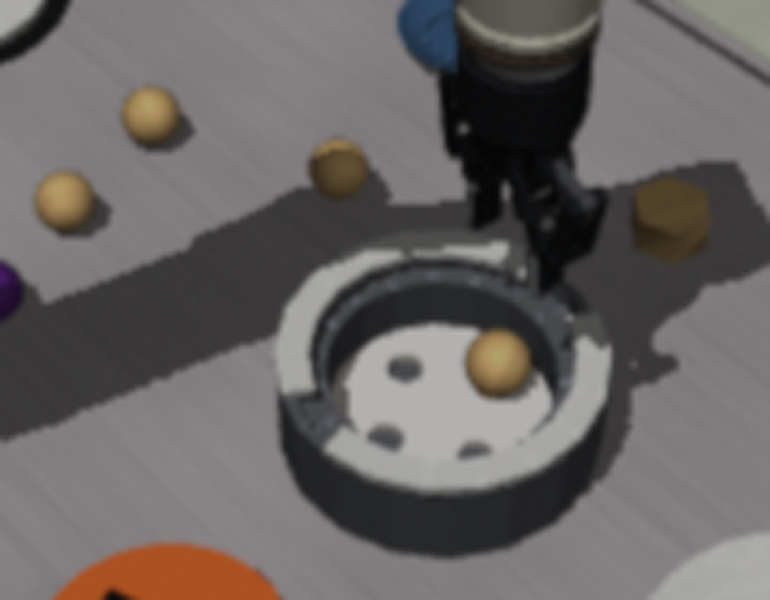

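The first ball sits in the +x hollow at (498,362). Next is ball D.

Request:
{"fn": "drive_tool", "kwargs": {"steps": [{"linear": [0.172,0.295,0.012],"rotation": [0,0,0],"gripper": 0.85},{"linear": [0.172,0.295,0.012],"rotation": [0,0,0],"gripper": 0.85},{"linear": [0.172,0.295,0.012],"rotation": [0,0,0],"gripper": 0.85},{"linear": [0.172,0.295,0.012],"rotation": [0,0,0],"gripper": 0.85},{"linear": [0.172,0.295,0.012],"rotation": [0,0,0],"gripper": 0.85},{"linear": [0.172,0.295,0.012],"rotation": [0,0,0],"gripper": 0.85},{"linear": [0.172,0.295,0.012],"rotation": [0,0,0],"gripper": 0.85},{"linear": [0.172,0.295,0.012],"rotation": [0,0,0],"gripper": 0.85}]}}

```text
time_s: 15.68
tcp_pos: [0.4551, 0.039, 0.1136]
orientation: [[-0.984, 0.18, 0.001], [0.18, 0.984, -0.001], [-0.001, -0.0, -1.0]]
force: [-0.2, 0.4, 0.1]
width: 0.0724
finger_force: 0.0
```

```bash
python3 - <<'E'
from m import *
for b in balls("side"):
    if b[1]<170 and b[0][0]<.7 : print(*b)
go((.4585,.0382,.01),79.7)
E
```

```text
[0.5599 0.0683 0.023 ] 117 [245.5 196.1]
[ 0.623  -0.0666  0.023 ] 152 [288.7 208.8]
[0.4593 0.0404 0.023 ] 137 [225.  216.1]
t 15.72 tcp [0.4552 0.0386 0.1135] yaw 79.5 q [-0.01  0.3  -0.15  2.13  0.07  0.71  1.18] 
 lin [-0.0033  0.0003  0.1035] rot [-0.   0.  -0.2]
```

Request:
{"fn": "drive_tool", "kwargs": {"steps": [{"linear": [-0.003,0,0.06],"rotation": [0,0,0],"gripper": 0.85},{"linear": [-0.003,0,0.1],"rotation": [0,0,0],"gripper": 0.85},{"linear": [-0.003,0,0.103],"rotation": [0,0,0],"gripper": 0.85},{"linear": [-0.003,0,0.103],"rotation": [0,0,0],"gripper": 0.3},{"linear": [-0.003,0,0.103],"rotation": [0,0,0],"gripper": 0.3},{"linear": [-0.003,0,0.103],"rotation": [0,0,0],"gripper": 0.3},{"linear": [-0.003,0,0.05],"rotation": [0,0,0],"gripper": 0.3},{"linear": [-0.003,0,-0.01],"rotation": [0,0,0],"gripper": 0.3}], "newtons": 25}}

```text
time_s: 16.73
tcp_pos: [0.4566, 0.0395, 0.1243]
orientation: [[-0.984, 0.179, -0.002], [0.179, 0.984, 0.0], [0.002, -0.0, -1.0]]
force: [2.2, -0.1, -0.9]
width: 0.0422
finger_force: 25.8
```

```bash
python3 - <<'E'
from m import *
go((.4887,-.2638,.115),79.7)
E
```

```text
t 16.73 tcp [0.4566 0.0395 0.1243] yaw 79.7 q [ 0.    0.29 -0.17  2.12  0.07  0.74  1.18] 
 lin [-0.086  -0.2926  0.0092] rot [-0.  -0.1 -0. ]
```

Request:
{"fn": "drive_tool", "kwargs": {"steps": [{"linear": [-0.086,-0.293,0.008],"rotation": [0,0,0],"gripper": 0.3},{"linear": [-0.086,-0.293,0.008],"rotation": [0,0,0],"gripper": 0.3},{"linear": [-0.086,-0.293,0.008],"rotation": [0,0,0],"gripper": 0.3},{"linear": [-0.086,-0.293,0.008],"rotation": [0,0,0],"gripper": 0.3},{"linear": [-0.086,-0.293,0.008],"rotation": [0,0,0],"gripper": 0.3},{"linear": [-0.086,-0.293,0.008],"rotation": [0,0,0],"gripper": 0.3},{"linear": [-0.086,-0.293,0.008],"rotation": [0,0,0],"gripper": 0.3},{"linear": [-0.086,-0.293,0.008],"rotation": [0,0,0],"gripper": 0.3}]}}

```text
time_s: 17.73
tcp_pos: [0.4898, -0.2622, 0.1155]
orientation: [[-0.984, 0.177, 0.0], [0.177, 0.984, 0.001], [0.0, 0.001, -1.0]]
force: [-0.8, 0.7, -0.4]
width: 0.0428
finger_force: 25.8
```

```bash
python3 - <<'E'
from m import *
go((.4887,-.2638,.019),79.7)
E
```

```text
t 17.73 tcp [ 0.4898 -0.2622  0.1155] yaw 79.8 q [ 0.48  0.45 -0.04  1.9   0.02  0.8   1.82] 
 lin [ 0.0008 -0.0019  0.0965] rot [ 0.1 -0.   0.1]
```

Request:
{"fn": "drive_tool", "kwargs": {"steps": [{"linear": [0.001,-0.002,0.05],"rotation": [0,0,0],"gripper": 0.3},{"linear": [0.001,-0.002,0.08],"rotation": [0,0,0],"gripper": 0.3},{"linear": [0.001,-0.002,0.096],"rotation": [0,0,0],"gripper": 0.3},{"linear": [0.001,-0.002,0.096],"rotation": [0,0,0],"gripper": 0.3},{"linear": [0.001,-0.002,0.096],"rotation": [0,0,0],"gripper": 0.65},{"linear": [0.001,-0.002,0.096],"rotation": [0,0,0],"gripper": 0.65},{"linear": [0.001,-0.002,0.05],"rotation": [0,0,0],"gripper": 0.65},{"linear": [0.001,-0.002,-0.01],"rotation": [0,0,0],"gripper": 0.65}]}}

```text
time_s: 18.73
tcp_pos: [0.4866, -0.2656, 0.1255]
orientation: [[-0.984, 0.18, -0.003], [0.18, 0.984, 0.001], [0.003, 0.001, -1.0]]
force: [0.2, -0.5, 0.6]
width: 0.0554
finger_force: 0.0
```

Request:
{"fn": "drive_tool", "kwargs": {"steps": [{"linear": [0,0,0],"rotation": [0,0,0],"gripper": 0.85},{"linear": [0,0,0],"rotation": [0,0,0],"gripper": 0.85}]}}

```text
time_s: 18.98
tcp_pos: [0.488, -0.2662, 0.1258]
orientation: [[-0.984, 0.18, 0.001], [0.18, 0.984, -0.001], [-0.001, -0.0, -1.0]]
force: [-0.7, 0.4, 0.2]
width: 0.0725
finger_force: 0.0
```

```bash
python3 - <<'E'
from m import *
for b in balls("side"):
    if b[1]<170 and b[0][0]<.7 : print(*b)
go((.558,.0668,.12),-10.3)
E
```

```text
[0.5576 0.0691 0.023 ] 141 [244.8 196.4]
[ 0.5815 -0.2744  0.023 ] 147 [327.  254.4]
t 19.02 tcp [ 0.4873 -0.2658  0.1248] yaw 79.7 q [ 0.48  0.43 -0.04  1.89  0.02  0.82  1.82] 
 lin [-0.0098  0.3399  0.0049] rot [-0.  -0.1 90. ]
```

Request:
{"fn": "drive_tool", "kwargs": {"steps": [{"linear": [-0.01,0.06,0.005],"rotation": [0,0,10],"gripper": 0.85},{"linear": [-0.01,0.12,0.005],"rotation": [0,0,20],"gripper": 0.85},{"linear": [-0.01,0.18,0.005],"rotation": [0,0,30],"gripper": 0.85},{"linear": [-0.01,0.24,0.005],"rotation": [0,0,40],"gripper": 0.85},{"linear": [-0.01,0.3,0.005],"rotation": [0,0,50],"gripper": 0.85},{"linear": [-0.01,0.34,0.005],"rotation": [0,0,60],"gripper": 0.85},{"linear": [-0.01,0.34,0.005],"rotation": [0,0,70],"gripper": 0.85},{"linear": [-0.01,0.34,0.005],"rotation": [0,0,80],"gripper": 0.85}]}}

```text
time_s: 20.02
tcp_pos: [0.5575, 0.0673, 0.1183]
orientation: [[0.01, 1.0, -0.004], [1.0, -0.01, -0.001], [-0.001, -0.004, -1.0]]
force: [-0.8, -0.4, -1.0]
width: 0.0728
finger_force: 0.0
```

Request:
{"fn": "drive_tool", "kwargs": {"steps": [{"linear": [0,0,0],"rotation": [0,0,10],"gripper": 0.85},{"linear": [0,0,0],"rotation": [0,0,10],"gripper": 0.85},{"linear": [0,0,0],"rotation": [0,0,10],"gripper": 0.85}]}}

```text
time_s: 20.4
tcp_pos: [0.5583, 0.0665, 0.1193]
orientation: [[0.176, 0.984, -0.002], [0.984, -0.176, -0.001], [-0.001, -0.002, -1.0]]
force: [-0.0, -0.2, 0.3]
width: 0.0728
finger_force: 0.0
```

```bash
python3 - <<'E'
from m import *
for cam in ("top","side"):
  for b in balls(cam):
    if b[1]<220 and b[0][0]<.7 : print(cam,*b)
go((.558,.0668,.01),-10.3)
E
```

```text
top [ 0.6239 -0.071   0.023 ] 187 [257.2 183.7]
top [ 0.5783 -0.2817  0.023 ] 192 [335.9 200.3]
top [0.5599 0.0627 0.023 ] 164 [206.6 206.8]
top [ 0.4936 -0.2649  0.023 ] 203 [330.4 231.6]
side [0.5606 0.0686 0.023 ] 117 [245.6 196. ]
side [ 0.623  -0.0666  0.023 ] 152 [288.7 208.8]
side [ 0.5802 -0.2718  0.023 ] 197 [326.1 254.1]
side [ 0.4964 -0.2549  0.023 ] 182 [300.  266.5]
t 20.5 tcp [0.5587 0.0665 0.1198] yaw -10.2 q [-0.34  0.46  0.22  1.88 -0.14  0.82 -0.23] 
 lin [ 0.0002 -0.0006  0.1098] rot [-0.   0.   0.1]
```

Both placed balls show in their hollows. Next I grasp ball B.

Request:
{"fn": "drive_tool", "kwargs": {"steps": [{"linear": [0,0,0.06],"rotation": [0,0,0],"gripper": 0.85},{"linear": [0,0,0.1],"rotation": [0,0,0],"gripper": 0.85},{"linear": [0,0,0.11],"rotation": [0,0,0],"gripper": 0.85},{"linear": [0,0,0.11],"rotation": [0,0,0],"gripper": 0.3},{"linear": [0,0,0.11],"rotation": [0,0,0],"gripper": 0.3},{"linear": [0,0,0.11],"rotation": [0,0,0],"gripper": 0.3},{"linear": [0,0,0.06],"rotation": [0,0,0],"gripper": 0.3},{"linear": [0,0,0],"rotation": [0,0,0],"gripper": 0.3}], "newtons": 25}}

```text
time_s: 21.5
tcp_pos: [0.5582, 0.0666, 0.1212]
orientation: [[0.179, 0.984, -0.002], [0.984, -0.179, -0.0], [-0.001, -0.002, -1.0]]
force: [0.5, 0.7, -0.0]
width: 0.0422
finger_force: 25.8
```

```bash
python3 - <<'E'
from m import *
go((.5225,-.3126,.115),-10.3)
E
```

```text
t 21.5 tcp [0.5582 0.0666 0.1212] yaw -10.3 q [-0.35  0.45  0.23  1.88 -0.14  0.82 -0.23] 
 lin [-0.3794  0.0329  0.0065] rot [-0.1  0.  -0. ]
```

Request:
{"fn": "drive_tool", "kwargs": {"steps": [{"linear": [-0.379,0.033,0.006],"rotation": [0,0,0],"gripper": 0.3},{"linear": [-0.379,0.033,0.006],"rotation": [0,0,0],"gripper": 0.3},{"linear": [-0.379,0.033,0.006],"rotation": [0,0,0],"gripper": 0.3},{"linear": [-0.379,0.033,0.006],"rotation": [0,0,0],"gripper": 0.3},{"linear": [-0.379,0.033,0.006],"rotation": [0,0,0],"gripper": 0.3},{"linear": [-0.379,0.033,0.006],"rotation": [0,0,0],"gripper": 0.3},{"linear": [-0.379,0.033,0.006],"rotation": [0,0,0],"gripper": 0.3},{"linear": [-0.379,0.033,0.006],"rotation": [0,0,0],"gripper": 0.3}]}}

```text
time_s: 22.5
tcp_pos: [0.5234, -0.3125, 0.1148]
orientation: [[0.181, 0.983, 0.001], [0.983, -0.181, 0.0], [0.0, 0.001, -1.0]]
force: [-0.5, 0.7, 0.0]
width: 0.0424
finger_force: 25.8
```

Request:
{"fn": "drive_tool", "kwargs": {"steps": [{"linear": [0,0,0],"rotation": [0,0,0],"gripper": 0.3},{"linear": [0,0,0],"rotation": [0,0,0],"gripper": 0.3}]}}

```text
time_s: 22.75
tcp_pos: [0.5243, -0.31, 0.1144]
orientation: [[0.176, 0.984, 0.0], [0.984, -0.176, 0.001], [0.001, 0.0, -1.0]]
force: [0.6, -1.0, -0.3]
width: 0.0423
finger_force: 25.8
```

```bash
python3 - <<'E'
from m import *
go((.5225,-.3126,.019),-10.3)
E
```

```text
t 22.75 tcp [ 0.5243 -0.31    0.1144] yaw -10.2 q [ 0.27  0.54  0.29  1.77 -0.2   0.86  0.48] 
 lin [-0.003  -0.0014  0.0954] rot [ 0.  -0.1  0.1]
```

Request:
{"fn": "drive_tool", "kwargs": {"steps": [{"linear": [-0.002,-0.001,0.05],"rotation": [0,0,0],"gripper": 0.3},{"linear": [-0.002,-0.001,0.08],"rotation": [0,0,0],"gripper": 0.3},{"linear": [-0.002,-0.001,0.095],"rotation": [0,0,0],"gripper": 0.3},{"linear": [-0.002,-0.001,0.095],"rotation": [0,0,0],"gripper": 0.3},{"linear": [-0.002,-0.001,0.095],"rotation": [0,0,0],"gripper": 0.65},{"linear": [-0.002,-0.001,0.095],"rotation": [0,0,0],"gripper": 0.65},{"linear": [-0.002,-0.001,0.05],"rotation": [0,0,0],"gripper": 0.65},{"linear": [-0.002,-0.001,-0.01],"rotation": [0,0,0],"gripper": 0.65}]}}

```text
time_s: 23.75
tcp_pos: [0.521, -0.3133, 0.1244]
orientation: [[0.179, 0.984, -0.003], [0.984, -0.179, 0.001], [0.001, -0.003, -1.0]]
force: [1.3, -0.5, -0.1]
width: 0.0556
finger_force: 0.0
```

```bash
python3 - <<'E'
from m import *
go((.6235,-.0688,.12),-10.3)
E
```

```text
t 23.75 tcp [ 0.521  -0.3133  0.1244] yaw -10.3 q [ 0.27  0.53  0.3   1.77 -0.2   0.88  0.48] 
 lin [0.2589 0.057  0.0044] rot [-0.2 -0.  -0. ]
```

Request:
{"fn": "drive_tool", "kwargs": {"steps": [{"linear": [0.259,0.057,0.004],"rotation": [0,0,0],"gripper": 0.85},{"linear": [0.259,0.057,0.004],"rotation": [0,0,0],"gripper": 0.85},{"linear": [0.259,0.057,0.004],"rotation": [0,0,0],"gripper": 0.85},{"linear": [0.259,0.057,0.004],"rotation": [0,0,0],"gripper": 0.85},{"linear": [0.259,0.057,0.004],"rotation": [0,0,0],"gripper": 0.85},{"linear": [0.259,0.057,0.004],"rotation": [0,0,0],"gripper": 0.85},{"linear": [0.259,0.057,0.004],"rotation": [0,0,0],"gripper": 0.85}]}}

```text
time_s: 24.62
tcp_pos: [0.6239, -0.0723, 0.1205]
orientation: [[0.183, 0.983, -0.0], [0.983, -0.183, -0.002], [-0.002, 0.0, -1.0]]
force: [-0.7, -0.9, 0.2]
width: 0.0724
finger_force: 0.0
```

```bash
python3 - <<'E'
from m import *
for cam in ("top","side"):
  for b in balls(cam):
    if b[1]<220 and b[0][0]<.7 : print(cam,*b)
go((.6235,-.0688,.01),-10.3)
E
```

```text
top [ 0.6208 -0.0797  0.023 ] 91 [260.4 184.8]
top [ 0.5784 -0.2815  0.023 ] 192 [335.9 200.3]
top [ 0.5252 -0.316   0.023 ] 197 [349.4 219.9]
top [ 0.4936 -0.2648  0.023 ] 203 [330.3 231.6]
side [ 0.6231 -0.0665  0.023 ] 154 [288.7 208.7]
side [ 0.5802 -0.2718  0.023 ] 197 [326.1 254.1]
side [ 0.4964 -0.2549  0.023 ] 182 [300.  266.5]
side [ 0.5296 -0.3028  0.023 ] 154 [320.9 270.4]
t 24.73 tcp [ 0.624  -0.0724  0.1205] yaw -10.6 q [-0.12  0.56  0.27  1.72 -0.18  0.89  0.03] 
 lin [ 0.0036 -0.0011  0.1105] rot [-0.   0.1 -0.3]
```

Request:
{"fn": "drive_tool", "kwargs": {"steps": [{"linear": [0.003,-0.001,0.06],"rotation": [0,0,0],"gripper": 0.85},{"linear": [0.003,-0.001,0.1],"rotation": [0,0,0],"gripper": 0.85},{"linear": [0.003,-0.001,0.11],"rotation": [0,0,0],"gripper": 0.85},{"linear": [0.003,-0.001,0.11],"rotation": [0,0,0],"gripper": 0.3},{"linear": [0.003,-0.001,0.11],"rotation": [0,0,0],"gripper": 0.3},{"linear": [0.003,-0.001,0.11],"rotation": [0,0,0],"gripper": 0.3},{"linear": [0.003,-0.001,0.06],"rotation": [0,0,0],"gripper": 0.3},{"linear": [0.003,-0.001,0],"rotation": [0,0,0],"gripper": 0.3}], "newtons": 25}}

```text
time_s: 25.72
tcp_pos: [0.6234, -0.066, 0.1211]
orientation: [[0.179, 0.984, -0.002], [0.984, -0.179, 0.0], [-0.0, -0.002, -1.0]]
force: [0.8, -0.4, -0.5]
width: 0.0421
finger_force: 25.8
```

```bash
python3 - <<'E'
from m import *
go((.5375,-.23,.115),-10.3)
E
```

```text
t 25.73 tcp [ 0.6234 -0.066   0.1211] yaw -10.3 q [-0.13  0.56  0.27  1.72 -0.18  0.89  0.03] 
 lin [-0.1767 -0.0551  0.0063] rot [-0.1  0.  -0. ]
```

Request:
{"fn": "drive_tool", "kwargs": {"steps": [{"linear": [-0.177,-0.055,0.006],"rotation": [0,0,0],"gripper": 0.3},{"linear": [-0.177,-0.055,0.006],"rotation": [0,0,0],"gripper": 0.3},{"linear": [-0.177,-0.055,0.006],"rotation": [0,0,0],"gripper": 0.3},{"linear": [-0.177,-0.055,0.006],"rotation": [0,0,0],"gripper": 0.3},{"linear": [-0.177,-0.055,0.006],"rotation": [0,0,0],"gripper": 0.3},{"linear": [-0.177,-0.055,0.006],"rotation": [0,0,0],"gripper": 0.3},{"linear": [-0.177,-0.055,0.006],"rotation": [0,0,0],"gripper": 0.3}]}}

```text
time_s: 26.6
tcp_pos: [0.5393, -0.2288, 0.1143]
orientation: [[0.177, 0.984, 0.0], [0.984, -0.177, 0.001], [0.001, 0.0, -1.0]]
force: [-1.0, 0.1, -0.2]
width: 0.0423
finger_force: 25.8
```

```bash
python3 - <<'E'
from m import *
go((.5375,-.23,.019),-10.3)
E
```

```text
t 26.6 tcp [ 0.5393 -0.2288  0.1143] yaw -10.2 q [ 0.13  0.51  0.29  1.83 -0.19  0.83  0.34] 
 lin [-0.0016 -0.0016  0.0953] rot [ 0.  -0.   0.1]
```

Request:
{"fn": "drive_tool", "kwargs": {"steps": [{"linear": [-0.002,-0.002,0.05],"rotation": [0,0,0],"gripper": 0.3},{"linear": [-0.002,-0.002,0.08],"rotation": [0,0,0],"gripper": 0.3},{"linear": [-0.002,-0.002,0.095],"rotation": [0,0,0],"gripper": 0.3},{"linear": [-0.002,-0.002,0.095],"rotation": [0,0,0],"gripper": 0.3},{"linear": [-0.002,-0.002,0.095],"rotation": [0,0,0],"gripper": 0.65},{"linear": [-0.002,-0.002,0.095],"rotation": [0,0,0],"gripper": 0.65},{"linear": [-0.002,-0.002,0.05],"rotation": [0,0,0],"gripper": 0.65},{"linear": [-0.002,-0.002,-0.03],"rotation": [0,0,0],"gripper": 0.65}]}}

```text
time_s: 27.6
tcp_pos: [0.5344, -0.2316, 0.1265]
orientation: [[0.18, 0.984, -0.004], [0.984, -0.18, 0.001], [0.0, -0.004, -1.0]]
force: [1.9, 0.9, -0.2]
width: 0.0557
finger_force: 0.0
```

```bash
python3 - <<'E'
from m import *
go((.5355,.3090,.17),79.1)
E
```

```text
t 27.6 tcp [ 0.5344 -0.2316  0.1265] yaw -10.3 q [ 0.13  0.49  0.3   1.83 -0.18  0.86  0.34] 
 lin [ 0.532  -0.0962 -0.043 ] rot [ -0.2  -0.2 -89.4]
```

Request:
{"fn": "drive_tool", "kwargs": {"steps": [{"linear": [0.06,-0.01,-0.02],"rotation": [0,0,-10],"gripper": 0.7},{"linear": [0.12,-0.02,-0.02],"rotation": [0,0,-20],"gripper": 0.7},{"linear": [0.18,-0.03,-0.02],"rotation": [0,0,-30],"gripper": 0.7},{"linear": [0.24,-0.04,-0.02],"rotation": [0,0,-40],"gripper": 0.7},{"linear": [0.3,-0.05,-0.02],"rotation": [0,0,-50],"gripper": 0.7},{"linear": [0.36,-0.06,-0.02],"rotation": [0,0,-60],"gripper": 0.7},{"linear": [0.42,-0.07,-0.02],"rotation": [0,0,-70],"gripper": 0.7},{"linear": [0.48,-0.085,-0.02],"rotation": [0,0,-80],"gripper": 0.7}]}}

```text
time_s: 28.6
tcp_pos: [0.539, 0.2568, 0.1474]
orientation: [[-0.939, 0.343, 0.001], [0.343, 0.939, -0.0], [-0.001, 0.0, -1.0]]
force: [0.9, 0.2, -0.2]
width: 0.0601
finger_force: 0.0
```

```bash
python3 - <<'E'
from m import *
go((.5345,.3090,.15),79.1)
E
```

```text
t 28.6 tcp [0.539  0.2568 0.1474] yaw 69.9 q [-0.4   0.47 -0.12  1.77  0.07  0.9   0.67] 
 lin [ 0.0221  0.0475 -0.0026] rot [ 0.   0.1 -9.2]
```

Request:
{"fn": "drive_tool", "kwargs": {"steps": [{"linear": [0.022,0.047,0],"rotation": [0,0,-9.2],"gripper": 0.7},{"linear": [0.022,0.047,0],"rotation": [0,0,-9.2],"gripper": 0.7},{"linear": [0.022,0.047,0],"rotation": [0,0,-9.2],"gripper": 0.7},{"linear": [0.022,0.047,0],"rotation": [0,0,-9.2],"gripper": 0.7}]}}

```text
time_s: 29.1
tcp_pos: [0.535, 0.3047, 0.1468]
orientation: [[-0.981, 0.197, 0.0], [0.197, 0.981, -0.001], [-0.001, -0.001, -1.0]]
force: [0.6, -0.8, 0.9]
width: 0.0597
finger_force: 0.0
```

```bash
python3 - <<'E'
from m import *
for cam in ("top","side"):
  for b in balls(cam):
    if b[1]<240 and b[0][0]<.7 : print(cam,*b)
go((.534,.3086,.0225),79.1)
c=cv2.resize(grab_frame('side')[200:310,250:390,::-1],(400,314),interpolation=cv2.INTER_CUBIC)
d=cv2.resize(grab_frame('top')[155:265,270:410,::-1],(400,314),interpolation=cv2.INTER_CUBIC)
cv2.imwrite('pics/s6.png',np.hstack([c,d]))
E
```

```text
top [ 0.5783 -0.2817  0.023 ] 192 [335.9 200.3]
top [ 0.5433 -0.2309  0.023 ] 185 [317.1 213.1]
top [ 0.5254 -0.3159  0.023 ] 199 [349.4 219.8]
top [ 0.4936 -0.2649  0.023 ] 201 [330.4 231.6]
side [0.3552 0.1251 0.023 ] 217 [180.8 218. ]
side [ 0.5802 -0.2718  0.023 ] 197 [326.1 254.1]
side [ 0.5296 -0.3028  0.023 ] 154 [320.9 270.4]
t 29.2 tcp [0.5349 0.3052 0.1469] yaw 78.7 q [-0.44  0.5  -0.16  1.72  0.1   0.93  0.73] 
 lin [0.0016 0.0033 0.1244] rot [-0.   0.  -0.4]
```

View pics/s6.png

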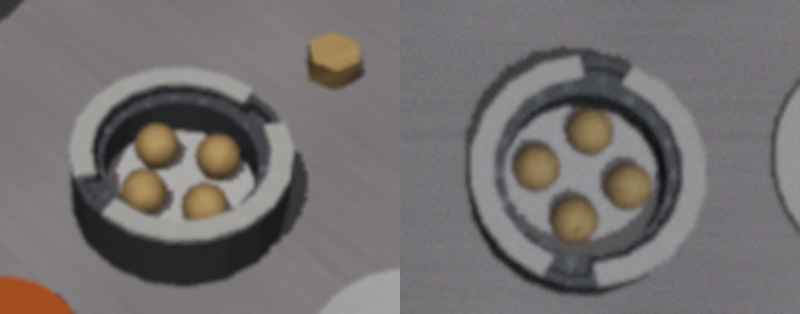

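All four balls are in their hollows: (590,130), (535,167), (627,185) and (573,220) in the right half. Next I fetch the lid.

Request:
{"fn": "drive_tool", "kwargs": {"steps": [{"linear": [0.001,0.003,0.06],"rotation": [0,0,-0.4],"gripper": 0.7},{"linear": [0.001,0.003,0.11],"rotation": [0,0,-0.4],"gripper": 0.7},{"linear": [0.001,0.003,0.125],"rotation": [0,0,-0.4],"gripper": 0.7},{"linear": [0.001,0.003,0.125],"rotation": [0,0,-0.4],"gripper": 0.7},{"linear": [0.001,0.003,0.125],"rotation": [0,0,-0.4],"gripper": 0},{"linear": [0.001,0.003,0.125],"rotation": [0,0,-0.4],"gripper": 0},{"linear": [0.001,0.003,0.125],"rotation": [0,0,-0.4],"gripper": 0},{"linear": [0.001,0.003,0.125],"rotation": [0,0,-0.4],"gripper": 0}], "newtons": 40}}

```text
time_s: 30.3
tcp_pos: [0.5351, 0.3108, 0.0237]
orientation: [[-0.982, 0.186, 0.003], [0.186, 0.982, 0.001], [-0.002, 0.002, -1.0]]
force: [-0.9, -2.1, 7.1]
width: 0.0132
finger_force: 41.5
```

Request:
{"fn": "drive_tool", "kwargs": {"steps": [{"linear": [0,0,-0.05],"rotation": [0,0,0],"gripper": 0},{"linear": [0,0,-0.1],"rotation": [0,0,0],"gripper": 0},{"linear": [0,0,-0.15],"rotation": [0,0,0],"gripper": 0},{"linear": [0,0,-0.15],"rotation": [0,0,0],"gripper": 0},{"linear": [0,0,-0.15],"rotation": [0,0,0],"gripper": 0}]}}

```text
time_s: 30.92
tcp_pos: [0.5332, 0.3097, 0.1713]
orientation: [[-0.982, 0.186, -0.001], [0.186, 0.982, -0.001], [0.001, -0.001, -1.0]]
force: [-0.3, -0.7, -2.8]
width: 0.0134
finger_force: 40.2
```

```bash
python3 - <<'E'
from m import *
print(readout.get_obs()['width'],ringfit('side',(.535,.309),.012+.147,.080))
go((.53,-.2713,.17),79.4)
E
```

```text
0.013361710442676679 (array([0.537 , 0.3115, 0.0792]), 91)
t 30.98 tcp [0.5327 0.3094 0.1703] yaw 79.3 q [-0.44  0.48 -0.17  1.7   0.09  0.97  0.74] 
 lin [-0.1056 -0.571   0.0012] rot [-0.1 -0.1 -0.1]
```

Request:
{"fn": "drive_tool", "kwargs": {"steps": [{"linear": [-0.05,-0.29,0],"rotation": [0,0,0],"gripper": 0},{"linear": [-0.05,-0.29,0],"rotation": [0,0,0],"gripper": 0},{"linear": [-0.05,-0.29,0],"rotation": [0,0,0],"gripper": 0},{"linear": [-0.05,-0.29,0],"rotation": [0,0,0],"gripper": 0},{"linear": [-0.05,-0.29,0],"rotation": [0,0,0],"gripper": 0},{"linear": [-0.05,-0.29,0],"rotation": [0,0,0],"gripper": 0}]}}

```text
time_s: 31.72
tcp_pos: [0.5272, 0.0103, 0.1698]
orientation: [[-0.981, 0.194, -0.004], [0.194, 0.981, -0.003], [0.004, -0.003, -1.0]]
force: [1.5, 0.1, -2.5]
width: 0.0131
finger_force: 40.4
```

Request:
{"fn": "drive_tool", "kwargs": {"steps": [{"linear": [-0.055,-0.281,0],"rotation": [0,0,0],"gripper": 0},{"linear": [-0.055,-0.281,0],"rotation": [0,0,0],"gripper": 0},{"linear": [-0.055,-0.281,0],"rotation": [0,0,0],"gripper": 0},{"linear": [-0.055,-0.281,0],"rotation": [0,0,0],"gripper": 0},{"linear": [-0.055,-0.281,0],"rotation": [0,0,0],"gripper": 0},{"linear": [-0.055,-0.281,0.045],"rotation": [0,0,0],"gripper": 0},{"linear": [-0.055,-0.281,0.06],"rotation": [0,0,0],"gripper": 0},{"linear": [-0.055,-0.281,0.06],"rotation": [0,0,0],"gripper": 0}]}}

```text
time_s: 32.72
tcp_pos: [0.5295, -0.268, 0.1096]
orientation: [[-0.983, 0.184, -0.005], [0.184, 0.983, 0.003], [0.005, 0.002, -1.0]]
force: [-0.4, -0.6, -1.5]
width: 0.0133
finger_force: 40.3
```

```bash
python3 - <<'E'
from m import *
go((.53,-.2713,.0757),79.7)
z=readout.get_obs()['tcp_pos'][2]-.0207
print(z,ringfit('side',(.53,-.27),z+.009,.080),ringfit('side',(.53,-.27),.072,.104))
cv2.imwrite('pics/s7.png',cv2.resize(grab_frame('side')[210:310,255:388,::-1],(798,600),interpolation=cv2.INTER_CUBIC))
E
```

```text
t 32.73 tcp [ 0.5295 -0.268   0.1096] yaw 79.4 q [ 0.41  0.51  0.02  1.8  -0.02  0.83  1.82] 
 lin [-0.0013 -0.0032  0.0338] rot [ 0.1 -0.3 -0.3]
0.08885155927312327 (array([ 0.5322, -0.2667,  0.0803]), 95) (array([ 0.5291, -0.2696,  0.1049]), 107)
```

View pics/s7.png

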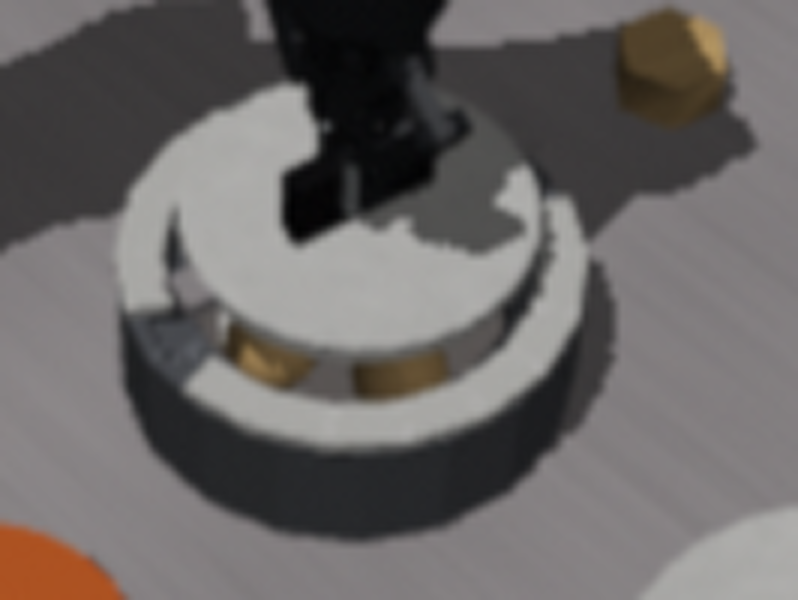

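Request:
{"fn": "drive_tool", "kwargs": {"steps": [{"linear": [0.001,-0.0034,0.005],"rotation": [0,0,-0.3],"gripper": 0},{"linear": [0.001,-0.0034,0.01],"rotation": [0,0,-0.3],"gripper": 0},{"linear": [0.001,-0.0034,0.015],"rotation": [0,0,-0.3],"gripper": 0},{"linear": [0.001,-0.0034,0.02],"rotation": [0,0,-0.3],"gripper": 0},{"linear": [0.001,-0.0034,0.023],"rotation": [0,0,-0.3],"gripper": 0},{"linear": [0.001,-0.0034,0.023],"rotation": [0,0,-0.3],"gripper": 0}]}}

```text
time_s: 33.62
tcp_pos: [0.5294, -0.273, 0.0902]
orientation: [[-0.983, 0.181, 0.0], [0.181, 0.983, 0.0], [-0.0, 0.0, -1.0]]
force: [-5.4, 3.7, 11.4]
width: 0.0134
finger_force: 46.1
```

```bash
python3 - <<'E'
from m import *
go((.53,-.2713,.0757),79.7)
z=readout.get_obs()['tcp_pos'][2]-.0207
print(z,ringfit('side',(.53,-.27),z+.009,.080),ringfit('side',(.53,-.27),.072,.104))
E
```

```text
t 33.62 tcp [ 0.5294 -0.273   0.0902] yaw 79.6 q [ 0.41  0.54  0.02  1.81 -0.02  0.79  1.83] 
 lin [-0.0003  0.0017  0.0145] rot [ 0.   0.  -0.1]
0.06954557961573796 (array([ 0.5315, -0.273 ,  0.0785]), 99) (array([ 0.5293, -0.27  ,  0.1049]), 100)
```

Request:
{"fn": "drive_tool", "kwargs": {"steps": [{"linear": [0,0,-0.006],"rotation": [0,0,0],"gripper": 0},{"linear": [0.003,0.001,-0.006],"rotation": [0,0,0],"gripper": 0},{"linear": [0.003,0.001,-0.002],"rotation": [0,0,0],"gripper": 0},{"linear": [0.003,0.001,0.001],"rotation": [0,0,0],"gripper": 0},{"linear": [0.003,0.001,0.004],"rotation": [0,0,0],"gripper": 0},{"linear": [0.003,0.001,0.004],"rotation": [0,0,0],"gripper": 0}]}}

```text
time_s: 34.48
tcp_pos: [0.5259, -0.2718, 0.0842]
orientation: [[-0.983, 0.181, -0.001], [0.181, 0.983, 0.0], [0.001, 0.0, -1.0]]
force: [-0.7, 1.0, -2.6]
width: 0.0133
finger_force: 40.6
```

```bash
python3 - <<'E'
from m import *
go((.53,-.2713,.0757),79.7)
print(readout.get_obs()['torque'])
z=readout.get_obs()['tcp_pos'][2]-.0207
print(z,ringfit('side',(.53,-.27),z+.009,.080))
cv2.imwrite('pics/s8.png',cv2.resize(grab_frame('side')[210:310,255:388,::-1],(798,600),interpolation=cv2.INTER_CUBIC))
E
```

```text
t 34.48 tcp [ 0.5259 -0.2718  0.0842] yaw 79.6 q [ 0.42  0.54  0.02  1.82 -0.02  0.78  1.83] 
 lin [-0.0039  0.0013  0.0085] rot [ 0.  -0.1 -0.1]
[-0.05107885 -0.00984689  0.02955063]
0.06348688544758554 (array([ 0.5291, -0.2708,  0.078 ]), 102)
```

View pics/s8.png

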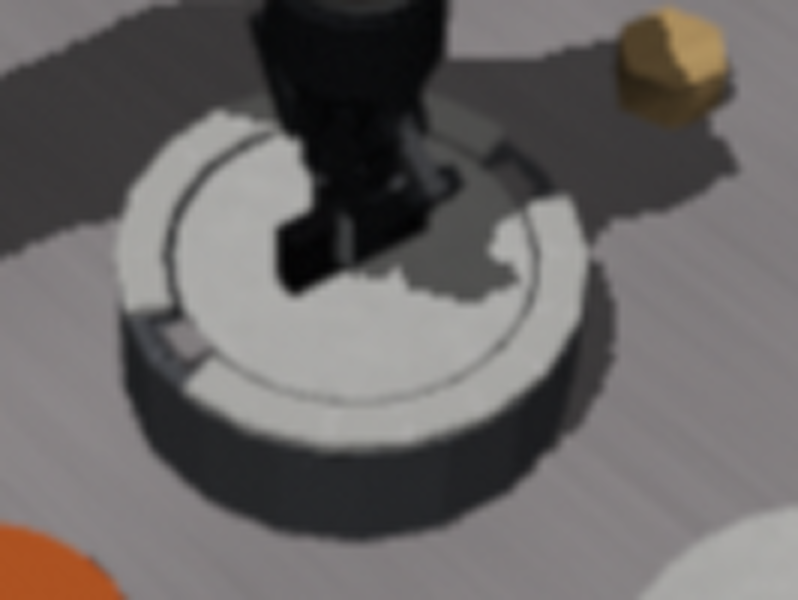

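The lid is in the mouth with its front lug in the slot at (180,335), and there is no contact force. I lower it to the ledge.

Request:
{"fn": "drive_tool", "kwargs": {"steps": [{"linear": [0,0,0.003],"rotation": [0,0,0],"gripper": 0},{"linear": [0,0,0.006],"rotation": [0,0,0],"gripper": 0},{"linear": [0,0,0.0085],"rotation": [0,0,0],"gripper": 0},{"linear": [0,0,0.0085],"rotation": [0,0,0],"gripper": 0}]}}

```text
time_s: 35.08
tcp_pos: [0.5262, -0.272, 0.0762]
orientation: [[-0.983, 0.181, -0.0], [0.181, 0.983, 0.0], [0.0, 0.0, -1.0]]
force: [-0.8, 0.1, -2.9]
width: 0.0135
finger_force: 40.5
```

Request:
{"fn": "drive_tool", "kwargs": {"steps": [{"linear": [0,0,0.001],"rotation": [0,0,0],"gripper": 0},{"linear": [0,0,0.0015],"rotation": [0,0,0],"gripper": 0},{"linear": [0,0,0.002],"rotation": [0,0,0],"gripper": 0},{"linear": [0,0,0.002],"rotation": [0,0,0],"gripper": 0}]}}

```text
time_s: 35.58
tcp_pos: [0.5265, -0.2722, 0.0756]
orientation: [[-0.983, 0.181, 0.001], [0.181, 0.983, -0.0], [-0.001, -0.0, -1.0]]
force: [-2.0, 0.0, 9.2]
width: 0.0134
finger_force: 42.2
```

Request:
{"fn": "drive_tool", "kwargs": {"steps": [{"linear": [0,0.0006,-0.001],"rotation": [0,0,8],"gripper": 0},{"linear": [0,0.001,-0.001],"rotation": [0,0,16],"gripper": 0},{"linear": [0,0.0015,-0.001],"rotation": [0,0,24],"gripper": 0},{"linear": [0,0.002,-0.001],"rotation": [0,0,32],"gripper": 0},{"linear": [0,0.0025,-0.001],"rotation": [0,0,40],"gripper": 0},{"linear": [0,0.003,-0.001],"rotation": [0,0,48],"gripper": 0},{"linear": [0,0.003,-0.001],"rotation": [0,0,52],"gripper": 0},{"linear": [0,0.003,-0.001],"rotation": [0,0,52],"gripper": 0}]}}

```text
time_s: 36.58
tcp_pos: [0.5272, -0.2688, 0.0756]
orientation: [[-0.463, 0.886, 0.001], [0.886, 0.463, 0.0], [-0.0, 0.001, -1.0]]
force: [-0.4, -0.1, 1.6]
width: 0.0136
finger_force: 41.1
```

Turned 52° smoothly. I release, rise and check.

Request:
{"fn": "drive_tool", "kwargs": {"steps": [{"linear": [0,0,0],"rotation": [0,0,0],"gripper": 0.6},{"linear": [0,0,0],"rotation": [0,0,0],"gripper": 0.6},{"linear": [0,0,0],"rotation": [0,0,0],"gripper": 0.6},{"linear": [0,0,-0.05],"rotation": [0,0,0],"gripper": 0.6},{"linear": [0,0,-0.1],"rotation": [0,0,0],"gripper": 0.6},{"linear": [0.06,0,-0.12],"rotation": [0,0,0],"gripper": 0.6},{"linear": [0.12,0,-0.12],"rotation": [0,0,0],"gripper": 0.6},{"linear": [0.18,0,-0.12],"rotation": [0,0,0],"gripper": 0.6}]}}

```text
time_s: 37.58
tcp_pos: [0.4429, -0.108, 0.1957]
orientation: [[-0.463, 0.887, 0.001], [0.887, 0.463, 0.0], [-0.001, 0.001, -1.0]]
force: [0.5, 0.3, 0.4]
width: 0.0515
finger_force: 0.0
```

Request:
{"fn": "drive_tool", "kwargs": {"steps": [{"linear": [0.06,0,0],"rotation": [0,0,0],"gripper": 0.6},{"linear": [0.12,0,0],"rotation": [0,0,0],"gripper": 0.6},{"linear": [0.12,0,0],"rotation": [0,0,0],"gripper": 0.6}]}}

```text
time_s: 37.95
tcp_pos: [0.3858, 0.0004, 0.1952]
orientation: [[-0.469, 0.883, -0.001], [0.883, 0.469, 0.001], [0.001, -0.0, -1.0]]
force: [-0.5, -0.6, -0.1]
width: 0.0512
finger_force: 0.0
```

```bash
python3 - <<'E'
from m import *
print(ringfit('side',(.53,-.27),.064,.080),ringfit('side',(.53,-.27),.072,.104))
a=cv2.resize(grab_frame('side')[205:310,250:390,::-1],(400,300),interpolation=cv2.INTER_CUBIC)
b=cv2.resize(grab_frame('top')[160:265,265:405,::-1],(400,300),interpolation=cv2.INTER_CUBIC)
cv2.imwrite('pics/s9.png',np.hstack([a,b]))
E
```

```text
(array([ 0.5289, -0.2694,  0.0787]), 85) (array([ 0.5291, -0.2699,  0.1048]), 112)
```

View pics/s9.png

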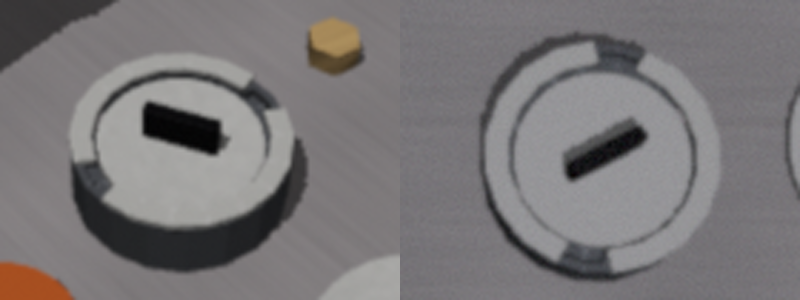

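The lid lies flat under the rim and is centred on the tub. Its bar at (605,150) is turned about 52° from the slots, which are now empty.

```bash
python3 -c "
from cell import ticket
print(ticket.sign_off())"
```

```text
the job is handed in; nothing more can be done
None
```

I handed the job in at about 38 s of the 210 s allowed: all four pine balls are in their hollows and the lid is back on, flat and locked about 52° clockwise of the slots, with nothing else disturbed as far as the camera views showed (the hand-in gave no verdict).

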